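Unlatch the cubby and scan the label inside

TASK

The little white cubby on the sideboard hides a barcode label behind its swing-out face. Its latch knob has a left-hand thread, so unscrew it clockwise (seen from above) until the engraved line on the knob points at the engraved line on its collar, leave it there, and swing the white face wide open, about square to the cubby or farther. Then take the orange scanner from the black trivet, hold its red window squarely facing the middle of the label from about 5 cm away and keep it still for at least a second, without bumping the cubby with it, and put it back standing upright, wholly on the trivet, without dropping it; leave the face open and the other things where they are.

Things in the scene. Friction and masses are not known exactly. Their poses are not given: they have to be found in the camera images.
- cubby: white painted timber cubby fixed on the table, 190 mm wide (its y) x 150 deep (its x) x 160 high, with a clear acrylic roof. Origin on the table under the middle of its front plane; x points from the front into the cubby, y to the left as seen from the robot, z up. Walls 10 mm, roof 12 mm thick. Behind the face the front is open between the side walls.
- knob_grip (a point): centre of the black bar knob of the latch, on its vertical axis, 40 mm behind the front plane in the middle of the roof, 38 mm above the roof (a little more as it unscrews). The bar is 14 mm thick, 44 mm long and reaches from 14 mm above the roof (over a disc of 38 mm diameter) to 54 mm; grip it across the 14 mm, near this point.
- knob_line (a point): end of the knob's bar that bears the white engraved line, 22 mm from the axis. At knob value 0 it points along -y of the cubby, at 1.57 along -x of the cubby.
- collar_line (a point): the dark engraved line on the fixed metal collar under the knob, 25 mm from the axis, on the front side (-x of the cubby).
- knob (a joint): knob angle in rad, growing clockwise seen from above; range 0 to 2.6, starts between 0.15 and 0.55; 1.57 = engraved lines meet (good within about 0.2). Left-hand thread: it rises 1.5 mm per rad as it turns clockwise. Friction about 0.1 N m; stays where it is left. Below about 1 its cam inside the cubby blocks the face.
- face (a joint): angle in rad of the swing-out face, 0 = shut, growing as it opens, stop at 1.9. Hinged at its left edge (+y of the cubby) about a vertical axis, its right edge swings towards the robot. Light (0.45 kg), friction 0.04 N m; stays where it is left. Held shut while latched.
- face_hinge (a point): point on the face's vertical hinge axis, at roof height (160 mm): 7 mm before the cubby's front plane, 95 mm to the left of its middle.
- face_tab (a point): centre of the finger tab sticking up from the face's right end: 14 mm thick, 50 mm wide along the face, top 40 mm above the roof; this point is 20 mm above the roof, 163 mm from the hinge axis. Pinch it, or push it from behind with closed fingertips: the roof behind it is clear. Turns with the face: x axis = the face's normal, inwards when shut; -y points away from the hinge.
- label: barcode label (70 x 45 mm, white with black bars) on a grey sloping panel (130 x 70 mm) fixed inside the cubby. Origin at the middle of the label's face, in the cubby's frame 22 mm behind the front plane, on the middle, 35 mm above the table; its z axis is the label's normal, leaning 30 degrees from vertical towards the front (out of the cubby, -x of the cubby); y along the cubby's y.
- scanner: hand scanner, 0.1 to 0.25 kg, loose, standing upright on the trivet on its flat grey nose. Nose 44 (x) x 40 (y) mm and 26 mm high, above it a square orange grip of 28 x 28 mm from 26 to 100 mm, black top cap 30 x 30 mm ending at 104 mm. Origin at the middle of the nose's flat underside, z up along the grip. It looks along its -z.
- scanner_window (a point): the red window in the middle of the nose's flat underside (at the scanner's origin); it must face the label.
- scanner_grip (a point): good grasp point on the scanner's axis, 72 mm above its underside.
- trivet: round black silicone trivet fixed on the table, 130 mm diameter, 6 mm thick; origin at the middle of its underside. The scanner starts within about 15 mm of its middle; its nose lies wholly on the trivet while its axis is within 35 mm of the middle.
- vase: bystander: chrome vase, 84 mm diameter, 175 mm high, origin under its middle
- jar: bystander: glass jar with brass screw lid, 84 mm diameter, 130 mm high, origin under its middle
- piggy: bystander: pink ceramic piggy bank, about 115 x 86 x 107 mm high, origin under its middle
- coaster: bystander: round wooden coaster, 96 mm diameter, 9 mm thick, origin under its middle
- remote: bystander: black remote control lying flat, 150 (x) x 42 x 18 mm, origin under its middle
There are look-alikes about, which are no part of the job. There is more than one size of the trivet; the job needs the smaller. There is more than one size of the scanner; the job needs the smaller.

How it is judged:
By the outcome, as a careful person would: the job done as asked, in the order asked, and still so for the second after the job is handed in, with the robot touching nothing.
It also fails if it takes over 72 s, if anything falls off the work surface, if the arm or the gripper's body presses on something with over 40 N, if the wrist force passes 120 N, or if a joint passes its speed limit or range.

ROBOT

A 6-joint arm with a two-finger parallel gripper is mounted at the origin on the work surface. World frame = base frame: x ahead of the robot, y to its left, z up, the work surface at z = 0. Lengths are in mm, angles in rad, forces in N, time in s.
With the tool pointing down it reaches from about 275 to 1000 mm from the base axis. Payload 8.4 kg.
Tool frame: the origin (TCP) lies on the mounting face of the last link; the fingertips stand 173 mm ahead of it and the grasp point (between the pads) lies 155 mm ahead of it; z points along the fingers, y is the direction in which the jaws open and shut (so a half turn about z gives the same grasp; the last joint's range is limited). The gripper opens to 85 mm and grips with 20 to 120 N. Pads are 22 mm wide; open, the fingers measure 114 mm over their backs; the gripper's body (76 mm by 85 mm) begins 54 mm behind the grasp point. The pads swing forward as they close: fully open they stand 13 mm farther back than shut.
Start: joints at [-1.329, 0.353, 1.633, -0, 1.155, -0.002], TCP at [150.869, -606.521, 404.681] pointing down, gripper open.
Joint ranges: [-2.63, 2.63], [-0.92, 2.1], [0.06, 2.66], [-1.3, 4.44], [0, 2.69], [-3.02, 3.02]. Speed limits (rad/s): [2.22, 2.22, 2.79, 3.14, 3.14, 3.14].

INTERFACE

Orientations are given as [roll, pitch, yaw] about the fixed x, y, z axes, in that order (R = Rz(yaw) Ry(pitch) Rx(roll)).
In Python, from rig import readout, imaging, ticket gives the robot as it stands.
- The arm moves only by the tool step_arm, never from a script. Its argument "deltas" is a list of rows, each an object with "translation": the shift along the tool's x, y, z in cm, a list of three; "rot": the turn, a rotation vector about the tool's x, y, z in rad, a list of three. In form: [{"translation": [x, y, z], "rot": [rx, ry, rz]}, ...]. A call has 1 to 8 rows; each row is the pose to reach, as a shift and turn from the pose commanded when the call began, along the tool's axes at that moment; what a row does not reach only later rows make up. A row lasts 1/8 s, in which the tool goes at most 62.5 mm and 10.7 degrees, less where a joint would pass 70% of its speed; a pose out of reach is approached as far as the arm can. A call with a gripper value outside its range is refused whole. "grip" is the closure in counts, from 0 (fully open) to 255 (shut), set as the call begins (left out, the last holds). The fingers move at their own pace and stop on an object; "squeeze" is the grip in N (left out, the last holds). Time passes only in rows, so rows that repeat a pose let the fingers close. It gives the time, the measured TCP pose, the force and the opening at its end, in the units of the state.
- readout.sense(): the state, without advancing time (a new reading comes with each control period).
- imaging.grab_frame(name): name is "side" or "top"; returns a dict with "image" (400x640x3 uint8, red, green, blue), "camera_matrix" (3x3 intrinsics, pixels), "world_to_cam" (4x4, takes a point from world to camera coordinates). Camera axes: x right, y up, looking along -z (the intrinsics and any distortion apply to the point x, -y, -z); pixel columns grow to the right and rows downward; lengths in mm; the calibration is good to about 2 mm. A picture is of the moment at which its call begins. There is no depth.
- ticket.sign_off(): hands the job in, once; it reports no verdict.
The state is a dict: "clock": time; "qpos": joint angles; "qvel": joint speeds; "joint_efforts": joint torques, N m; "eef_pos": TCP position; "tcp_rot": TCP orientation; "contact_force": force on the tool from outside, world axes, zero at the start; "wrist_torque": the same for the moment, N m; "opening": opening from 0.0 (shut) to 1.0 (fully open).
Only numpy, scipy, OpenCV 4.12 (cv2) and the standard library are available. Lean on these libraries where they do the work, as an engineer would, in place of code of your own. Each camera call takes 0.05 s, during which the arm holds its last target.

## Working session

There is one attempt and no reset: what is moved stays moved. The work goes in short steps, Python scripts to look and compute and a tool call to move; the robot and the scene stay as the last step left them, time stands still between calls to the robot, and variables do not carry over. Pictures are saved under pics/ and viewed, and the job is handed in when it is done.

Besides the shell and the picture viewer there is one more tool, called after "Request:" as name(argument=value, ...), one argument or row to a line, values as JSON. step_arm: Moves the arm, as the interface text tells. Its arguments: {"type":"object","properties":{"deltas":{"type":"array","items":{"type":"object","properties":{"translation":{"type":"array","items":{"type":"number"}},"rot":{"type":"array","items":{"type":"number"}}}}},"grip":{"type":"number"},"squeeze":{"type":"number"}},"required":["deltas"]}

```bash
ls; mkdir -p pics
python3 - <<'E'
from rig import readout, imaging
import cv2
print(readout.sense())
for n in("side","top"):
    f=imaging.grab_frame(n); cv2.imwrite(f"pics/{n}0.png",f["image"][:,:,::-1]); print(f["camera_matrix"],f["world_to_cam"],[k for k in f])
E
```

```text
pics
{'clock': 0.0, 'qpos': array([-1.32939987e+00,  3.53642928e-01,  1.63412382e+00,  6.10152242e-06,
        1.15521511e+00, -2.41280842e-03]), 'qvel': array([-3.00733342e-04, -1.92554177e-05,  1.50166754e-06,  1.59402366e-03,
       -1.38352850e-05,  1.78563462e-04]), 'joint_efforts': array([-1.06972162e-03, -6.05255198e+01, -3.42062688e+01, -1.41385408e-04,
        9.39987134e-03,  1.57865435e-05]), 'eef_pos': array([ 150.81282188, -606.29040545,  403.96919492]), 'tcp_rot': array([-3.14020347e+00, -8.93059202e-06,  2.43806791e-01]), 'contact_force': array([ 0.43745575, -0.02520943, -0.06647695]), 'wrist_torque': array([ 0.01448271,  0.04142659, -0.00198559]), 'opening': 1.001171875663239}
[[389.58166725   0.         317.36999865]
 [  0.         389.58166725 196.84263295]
 [  0.           0.           1.        ]] [[-9.13902554e-01 -4.05451318e-01 -1.97825897e-02  4.65534894e+02]
 [ 1.90600903e-01 -4.71628764e-01  8.60951569e-01 -2.35833126e+02]
 [-3.58403987e-01  7.83055258e-01  5.08302119e-01 -1.15648818e+03]
 [ 0.00000000e+00  0.00000000e+00  0.00000000e+00  1.00000000e+00]] ['image', 'camera_matrix', 'world_to_cam']
[[499.44600468   0.         330.64510717]
 [  0.         499.44600468 198.50294822]
 [  0.           0.           1.        ]] [[-2.80559276e-02 -9.99584188e-01  6.65708016e-03 -2.27267087e+01]
 [ 9.87036640e-01 -2.66497132e-02  1.58267066e-01 -5.29750817e+02]
 [-1.58023848e-01  1.10111114e-02  9.87373900e-01 -1.64220966e+03]
 [ 0.00000000e+00  0.00000000e+00  0.00000000e+00  1.00000000e+00]] ['image', 'camera_matrix', 'world_to_cam']
```

View pics/side0.png

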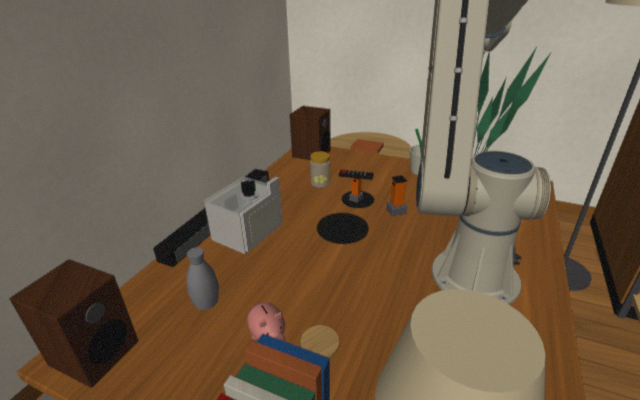

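View pics/top0.png

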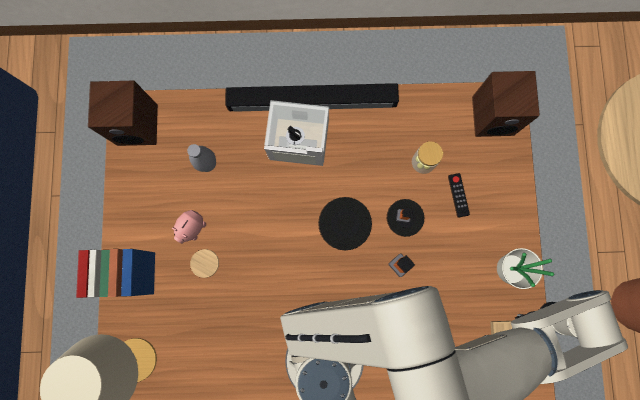

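```bash
cat > h.py <<'E'
import numpy as np, cv2
from rig import readout, imaging
from scipy.spatial.transform import Rotation as R
def frame(n): return imaging.grab_frame(n)
def proj(f,P):
    P=np.atleast_2d(np.asarray(P,float)); T=f["world_to_cam"]; c=P@T[:3,:3].T+T[:3,3]
    K=f["camera_matrix"]; return np.c_[K[0,0]*c[:,0]/-c[:,2]+K[0,2], K[1,1]*(-c[:,1])/-c[:,2]+K[1,2]]
def ray(f,uv):
    K=f["camera_matrix"];T=f["world_to_cam"]
    d=np.array([(uv[0]-K[0,2])/K[0,0],-(uv[1]-K[1,2])/K[1,1],-1.]); Rm=T[:3,:3]
    return -Rm.T@T[:3,3], Rm.T@d
def onz(f,uv,z):
    o,d=ray(f,uv); return o+d*(z-o[2])/d[2]
def crop(img,x0,y0,x1,y1,s,name):
    c=cv2.resize(img[y0:y1,x0:x1],None,fx=s,fy=s,interpolation=cv2.INTER_CUBIC); cv2.imwrite(name,c[:,:,::-1])
def pose():
    s=readout.sense(); return s["eef_pos"],R.from_euler("xyz",s["tcp_rot"])
E
python3 - <<'E'
from h import *
f=frame("top"); i=f["image"]
crop(i,255,90,345,175,6,"pics/t1.png"); crop(i,370,180,450,290,5,"pics/t2.png")
g=frame("side"); i=g["image"]
crop(i,195,160,295,260,6,"pics/s1.png"); crop(i,310,160,420,250,6,"pics/s2.png")
for uv in [(265,148),(323,161),(270,101),(329,105)]: print(onz(f,uv,160))
print(onz(f,(405,217),6),onz(f,(345,223),6))
E
```

```text
[678.44396888 168.3027354  160.        ]
[631.15810652 -15.12696977 160.        ]
[834.44227166 151.02177253 160.        ]
[816.05137679 -39.25794111 160.        ]
[ 463.62964913 -290.80074836    6.        ] [448.58738394 -84.40104173   6.        ]
```

View pics/t1.png

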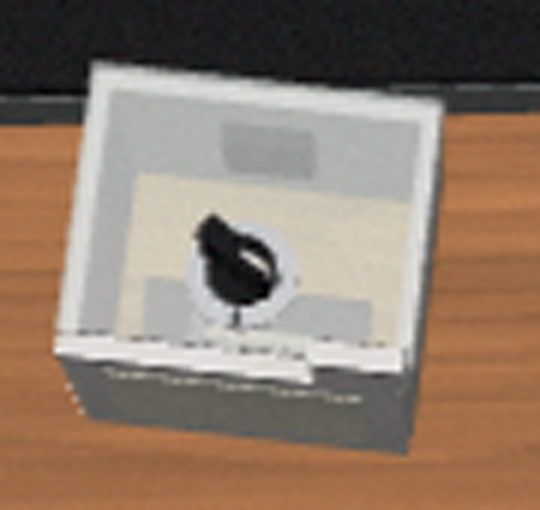

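View pics/t2.png

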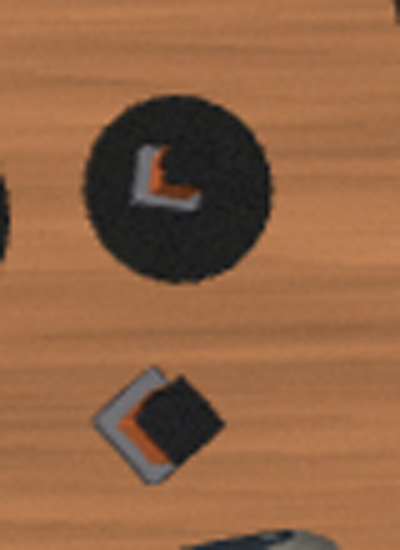

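View pics/s1.png

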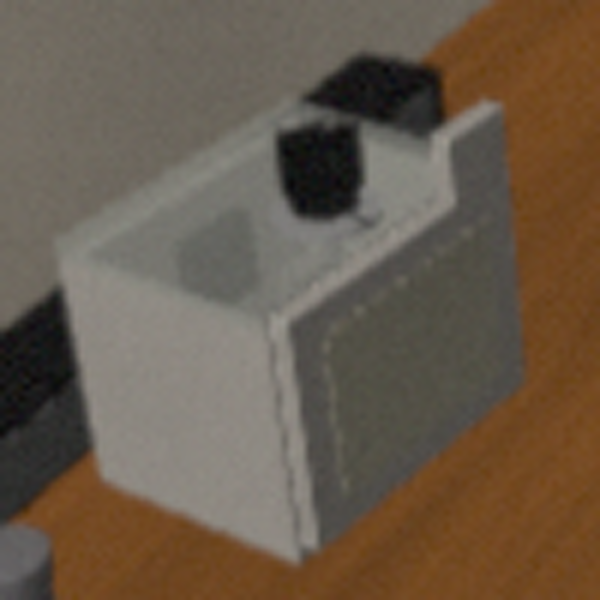

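View pics/s2.png

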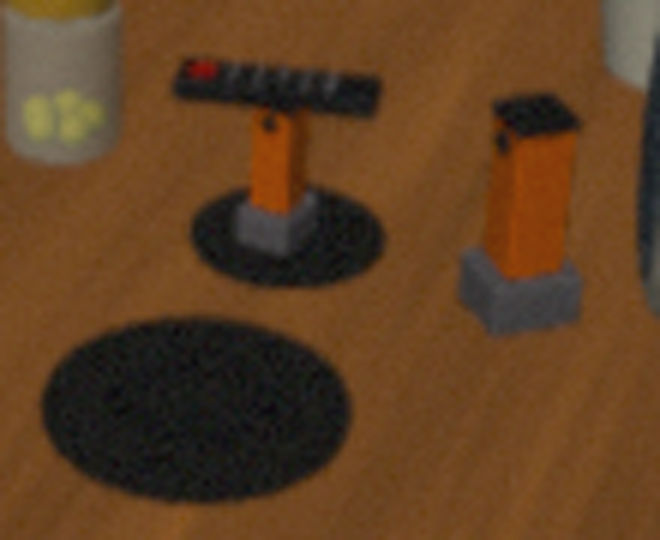

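```bash
cat > fit.py <<'E'
from h import *
from scipy.optimize import least_squares
f=frame("top");g=frame("side")
def px(c,x0,y0,s=6): return np.array([(c[0]+.5)/s-.5+x0,(c[1]+.5)/s-.5+y0])
obs=[("t",(150,95,160),(92,63)),("t",(150,-95,160),(442,98)),("t",(-14,95,160),(56,352)),("t",(-14,-93,200),(405,372)),("t",(-14,-43,200),(308,382)),
("s",(150,95,160),(62,240)),("s",(150,95,0),(100,480)),("s",(0,95,0),(300,562)),("s",(-14,-93,200),(502,105))]
def T(p,P):
    c,s=np.cos(p[2]),np.sin(p[2]); P=np.atleast_2d(np.asarray(P,float)); return np.c_[p[0]+c*P[:,0]-s*P[:,1],p[1]+s*P[:,0]+c*P[:,1],P[:,2]]
def res(p):
    r=[]
    for k,P,c in obs:
        if k=="t": r.append(proj(f,T(p,P))[0]-px(c,255,90))
        else: r.append(proj(g,T(p,P))[0]-px(c,195,160))
    return np.array(r).ravel()
o=least_squares(res,[670,70,-.1],loss="soft_l1")
print(o.x); print(o.fun.reshape(-1,2).round(1))
p=o.x
for n,F,x0,y0 in(("t",f,255,90),("s",g,195,160)):
    im=cv2.resize(F["image"][y0:y0+100,x0:x0+100],None,fx=6,fy=6,interpolation=cv2.INTER_CUBIC)
    def L(a,b,col=(255,0,0)):
        q=(proj(F,T(p,[a,b]))-[x0,y0]+.5)*6-.5; cv2.line(im,*[tuple(int(v) for v in k) for k in q],col,1)
    for z in(0,160):
        L((0,95,z),(150,95,z));L((150,95,z),(150,-95,z));L((150,-95,z),(0,-95,z));L((0,-95,z),(0,95,z))
    for y in(95,-95):
        for x in(0,150):L((x,y,0),(x,y,160))
    G=(0,255,0)
    L((-14,95,160),(-14,-43,160),G);L((-14,-43,200),(-14,-93,200),G);L((-14,-43,160),(-14,-43,200),G);L((-14,-93,0),(-14,-93,200),G);L((-14,95,0),(-14,95,160),G)
    L((0,-43,200),(0,-93,200),G)
    L((40,0,160),(40,0,214),(0,0,255))
    L((15,0,163),(21,0,163),(255,0,255))
    for a in (.15,.35,.55): # knob_line top
        L((40,0,214),(40-22*np.sin(a),-22*np.cos(a),214),(255,255,0))
    cv2.imwrite(f"pics/fit_{n}.png",im[:,:,::-1])
np.save("cub.npy",p)
c=T(p,[(40,0,198),(-7,95,160),(-7,-68,180),(22,0,35)]);print(c.round(1))
E
python3 fit.py
```

```text
[ 6.77569961e+02  7.74297484e+01 -1.38441398e-01]
[[ 0.1 -0.5]
 [ 0.2 -0. ]
 [-0.5  0.3]
 [-0.1  0.2]
 [ 0.  -3.2]
 [-0.8  0.1]
 [ 0.6  0. ]
 [ 0.6  0.4]
 [ 0.7 -0.2]]
[[717.2  71.9 198. ]
 [683.7 172.5 160. ]
 [661.3  11.  180. ]
 [699.4  74.4  35. ]]
```

View pics/fit_t.png

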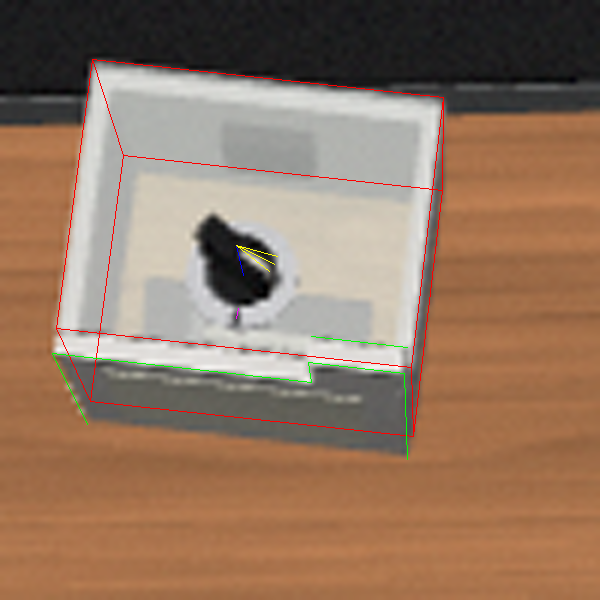

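View pics/fit_s.png

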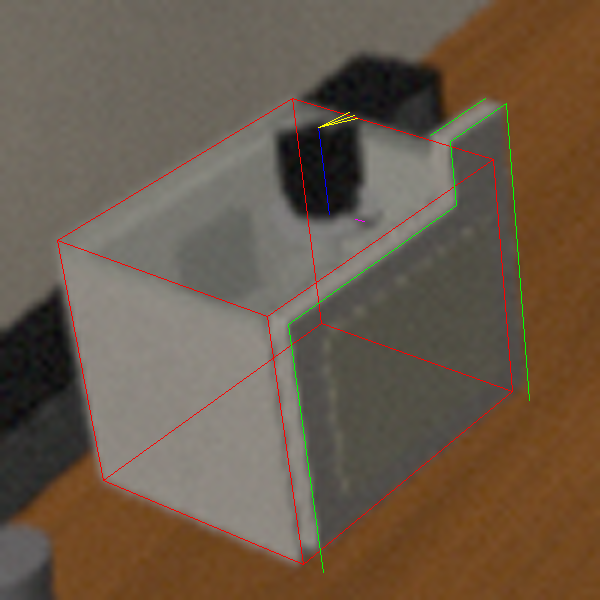

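```bash
cat > fit2.py <<'E'
from h import *
f=frame("top");g=frame("side")
def big(F,x0,y0,w,h,s):
    im=F["image"][y0:y0+h,x0:x0+w].astype(float); im=np.clip(255*(im/255)**.5,0,255).astype(np.uint8)
    return cv2.resize(im,None,fx=s,fy=s,interpolation=cv2.INTER_CUBIC)
a=big(f,385,200,36,36,12); b=big(g,335,170,50,50,10)
im=np.zeros((500,940,3),np.uint8); im[:432,:432]=a; im[:500,440:]=b
cv2.imwrite("pics/sc.png",cv2.resize(im,(799,425))[:,:,::-1])
p=np.load("cub.npy"); k=big(f,280,110,30,40,14); cv2.imwrite("pics/kn.png",k[:,:,::-1])
E
python3 fit2.py
```

```text
(no output)
```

View pics/sc.png

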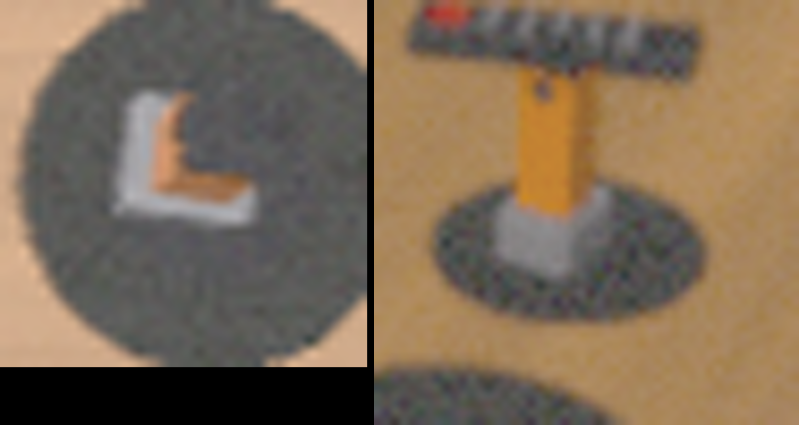

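View pics/kn.png

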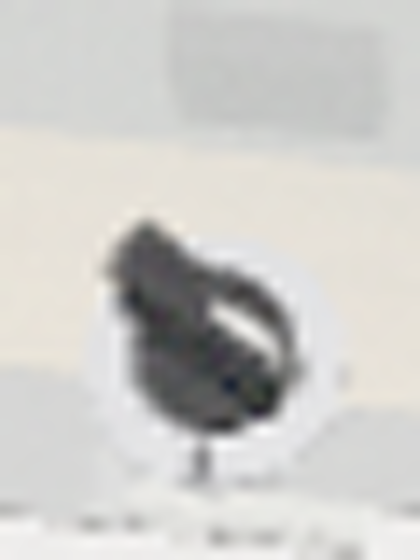

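```bash
cat > fit3.py <<'E'
from h import *
from scipy.optimize import least_squares
f=frame("top");g=frame("side")
p=np.load("cub.npy")
K=lambda x,y:((x+.5)/14-.5+280,(y+.5)/14-.5+110)
c,s=np.cos(p[2]),np.sin(p[2])
def tocub(w): d=w[:2]-p[:2]; return np.array([c*d[0]+s*d[1],-s*d[0]+c*d[1]])
for q in [(208,305),(280,362),(148,218),(105,270)]:
    w=onz(f,K(*q),214); l=tocub(w)-[40,0]; print("knob",w.round(1),l.round(1),np.arctan2(-l[0],-l[1]).round(2))
for z in(6,):
    m=(np.linalg.norm(f["image"].astype(int),axis=2)<90).astype(np.uint8); 
    m[:,:375]=0;m[:,440:]=0;m[:190]=0;m[245:]=0
    n,l,st,ce=cv2.connectedComponentsWithStats(m); i=1+np.argmax(st[1:,4]); cs,_=cv2.findContours((l==i).astype(np.uint8),0,2)
    ct=max(cs,key=len)[:,0,:]; W=np.array([onz(f,q,6)[:2] for q in ct.astype(float)])
    o=least_squares(lambda v:np.hypot(W[:,0]-v[0],W[:,1]-v[1])-v[2],[463,-290,65],loss="soft_l1");print("trivet",o.x); tv=o.x
kx=.85
S1=lambda x,y:np.array([(x/kx+.5)/12-.5+385,(y/kx+.5)/12-.5+200]); S2=lambda x,y:np.array([((x/kx-440)+.5)/10-.5+335,(y/kx+.5)/10-.5+170])
obs=[("t",(-22,20,0),(114,210)),("t",(-22,-20,26),(256,192)),("t",(-22,-20,0),(248,226)),("t",(22,20,26),(130,90)),
("s",(-22,20,0),(548,278)),("s",(22,20,0),(496,245)),("s",(-14,14,100),(575,60)),("s",(-14,14,26),(563,215)),("s",(14,14,26),(517,200))]
def T(v,P):
    cc,ss=np.cos(v[2]),np.sin(v[2]); P=np.atleast_2d(np.asarray(P,float)); return np.c_[v[0]+cc*P[:,0]-ss*P[:,1],v[1]+ss*P[:,0]+cc*P[:,1],P[:,2]+6]
def res(v,ob): return np.array([proj(f if k=="t" else g,T(v,P))[0]-(S1 if k=="t" else S2)(*q) for k,P,q in ob]).ravel()
for sw in (0,1):
    ob=[(k,(np.sign(P[0])*20 if abs(P[0])==22 else P[0], np.sign(P[1])*22 if abs(P[1])==20 else P[1],P[2]),q) if sw else (k,P,q) for k,P,q in obs]
    o=least_squares(res,[460,-285,-.1],args=(ob,),loss="soft_l1");print(sw,o.x,o.cost);print(o.fun.reshape(-1,2).round(1).tolist())
    if sw==0:
        v=o.x; np.save("sc.npy",v)
        ims=[]
        for F,x0,y0,w,sc in((f,385,200,36,12),(g,335,170,50,10)):
            im=cv2.resize(F["image"][y0:y0+w,x0:x0+w],None,fx=sc,fy=sc,interpolation=cv2.INTER_CUBIC)
            im=(255*(im/255.)**.5).astype(np.uint8)
            def L(a,b,col=(0,255,0)):
                q=(proj(F,T(v,[a,b]))-[x0,y0]+.5)*sc-.5; cv2.line(im,*[tuple(int(t) for t in k) for k in q],col,1)
            for hx,hy,z0,z1 in((22,20,0,26),(14,14,26,100),(15,15,100,104)):
                C=[(hx,hy),(hx,-hy),(-hx,-hy),(-hx,hy)]
                for i in range(4):
                    for z in(z0,z1): L((*C[i],z),(*C[(i+1)%4],z))
                    L((*C[i],z0),(*C[i],z1))
            ims.append(im)
        A=np.zeros((500,940,3),np.uint8);A[:432,:432]=ims[0];A[:,440:]=ims[1];cv2.imwrite("pics/scf.png",cv2.resize(A,(799,425))[:,:,::-1])
E
python3 fit3.py
```

```text
knob [714.6  70.7 214. ] [-2.4 -1.6] 0.99
knob [701.2  55.  214. ] [-13.5 -18.9] 0.62
knob [734.8  83.6 214. ] [15.9 14. ] -2.29
knob [723.2  93.3 214. ] [ 3. 22.] -3.01
trivet [ 462.60054469 -291.56056754   62.17424754]
0 [ 4.72135787e+02 -2.83847534e+02 -7.59870675e-02] 8.460288448305974
[[1.1, 0.5], [0.1, 2.0], [-0.3, -0.5], [1.0, -1.5], [3.1, -0.1], [-1.1, 1.2], [-0.6, 1.8], [0.2, 0.4], [-1.0, 0.6]]
1 [ 4.71008302e+02 -2.83839108e+02 -1.21927732e-01] 6.4718017021079195
[[0.3, -0.0], [0.5, 2.1], [-0.0, -0.4], [0.7, -0.9], [2.3, 0.2], [-0.7, 1.5], [-0.5, 1.9], [0.3, 0.5], [-0.8, 0.6]]
```

View pics/scf.png

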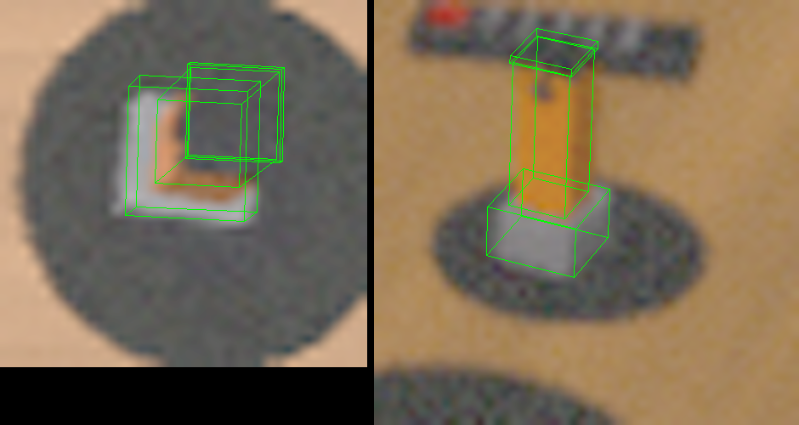

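```bash
cat >> h.py <<'E'
def cubw(P):
    p=np.load("cub.npy"); return R.from_euler("z",p[2]).apply(P)+np.array([p[0],p[1],0])
def down(yaw): return R.from_euler("xyz",[np.pi,0,yaw])
def delta(gp,Rt,ahead=155.,verbose=True):
    pos,Rc=pose(); t=np.asarray(gp)-Rt.apply([0,0,ahead]); d=Rc.inv().apply(t-pos)/10; rv=(Rc.inv()*Rt).as_rotvec()
    if verbose: print("tcp",t.round(1),"d_cm",d.round(2).tolist(),"rot",rv.round(3).tolist(),"rows",np.linalg.norm(d)*10/62.5)
    return d,rv
E
python3 - <<'E'
from h import *
delta(cubw([39,0,278]),down(.90))
# scanner mask fit
f=frame("top");g=frame("side")
im=f["image"].astype(int)
m=(im.sum(2)>150); mm=np.zeros_like(m); yy,xx=np.mgrid[:400,:640]; sel=np.hypot(xx-405,yy-217)<16; mm=m&sel
print(mm.sum())
S=8
def ren(F,v,hull,x0,y0,w):
    cc,ss=np.cos(v[2]),np.sin(v[2]); c=np.zeros((w*S,w*S),np.uint8)
    hx,hy,z0,z1=hull
    P=np.array([(a*hx,b*hy,z) for a in(-1,1) for b in(-1,1) for z in(z0,z1)],float)
    W=np.c_[v[0]+cc*P[:,0]-ss*P[:,1],v[1]+ss*P[:,0]+cc*P[:,1],P[:,2]+6]
    q=((proj(F,W)-[x0,y0]+.5)*S-.5).astype(np.float32); cv2.fillConvexPoly(c,cv2.convexHull(q).round().astype(np.int32),1); return c
def cost(v,sw):
    n=(22,20) if not sw else (20,22)
    t=(ren(f,v,(*n,0,26),385,197,40)|ren(f,v,(14,14,26,100),385,197,40)); t&=1-ren(f,v,(15,15,100,104),385,197,40)
    t=cv2.resize(t.astype(np.float32),(40,40),interpolation=cv2.INTER_AREA)
    return np.abs(t-mm[197:237,385:425]).sum()
from scipy.optimize import differential_evolution
for sw in(0,1):
    o=differential_evolution(cost,[(450,485),(-305,-265),(-.4,.4)],args=(sw,),seed=1,maxiter=40,popsize=12,tol=1e-6); print(sw,o.x,o.fun)
E
```

```text
tcp [716.2  72.  433. ] d_cm [71.24, -52.2, -2.83] rot [-0.0, -0.0, -0.656] rows 14.138213896527963
103
0 [ 4.68516411e+02 -2.81939536e+02 -5.74774853e-02] 27.9375
1 [ 4.68756735e+02 -2.82281553e+02 -1.69124954e-01] 21.140625
```

Request:
step_arm(
  deltas=[
    {"translation": [71.2, -52.2, -2.8], "rot": [0, 0, -0.656]},
    {"translation": [71.2, -52.2, -2.8], "rot": [0, 0, -0.656]},
    {"translation": [71.2, -52.2, -2.8], "rot": [0, 0, -0.656]},
    {"translation": [71.2, -52.2, -2.8], "rot": [0, 0, -0.656]},
    {"translation": [71.2, -52.2, -2.8], "rot": [0, 0, -0.656]},
    {"translation": [71.2, -52.2, -2.8], "rot": [0, 0, -0.656]},
    {"translation": [71.2, -52.2, -2.8], "rot": [0, 0, -0.656]},
    {"translation": [71.2, -52.2, -2.8], "rot": [0, 0, -0.656]},
  ],
  grip=0,
)

```text
clock: 1.6
eef_pos: [471.7, -220.7, 421.0]
tcp_rot: [3.141, -0.0, 0.9]
contact_force: [0.6, -1.5, -0.6]
opening: 0.998
```

```bash
python3 -c "
from h import *
delta(cubw([39,0,278]),down(.90)); print(readout.sense()['qpos'].round(2))"
```

```text
tcp [716.2  72.  433. ] d_cm [38.13, 0.94, -1.2] rot [0.001, -0.0, -0.0] rows 6.105900133812807
[-0.44  0.17  1.84 -0.    1.13  0.23]
```

Request:
step_arm(
  deltas=[
    {"translation": [38.1, 0.9, -1.2]},
    {"translation": [38.1, 0.9, -1.2]},
    {"translation": [38.1, 0.9, -1.2]},
    {"translation": [38.1, 0.9, -1.2]},
    {"translation": [38.1, 0.9, -1.2]},
    {"translation": [38.1, 0.9, -1.2]},
    {"translation": [38.1, 0.9, -1.2]},
    {"translation": [38.1, 0.9, -1.2]},
  ],
)

```text
schema error: expected keys translation, rot
```

Run:
```python
from h import *
delta(cubw([39,0,198]),down(.90)); print(readout.sense()['qpos'].round(2))
f=frame("top");g=frame("side")
crop(f["image"],240,60,350,170,5,"pics/t3.png");crop(g["image"],180,100,320,260,4,"pics/s3.png")
```

```text
tcp [716.2  72.  353. ] d_cm [38.13, 0.94, 6.8] rot [0.001, -0.0, -0.0] rows 6.199002441781755
[-0.44  0.17  1.84 -0.    1.13  0.23]
```

View pics/t3.png

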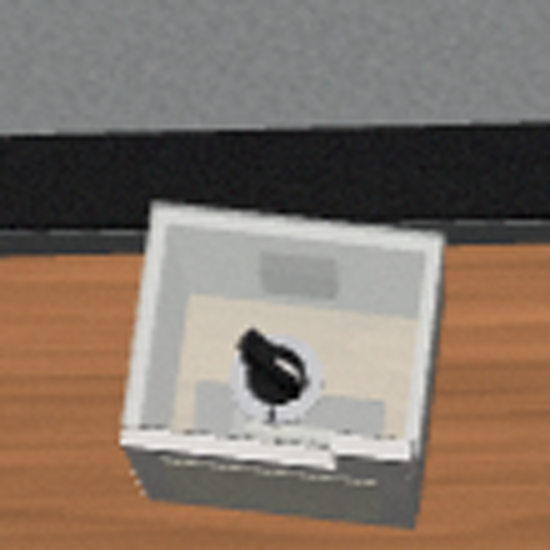

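View pics/s3.png

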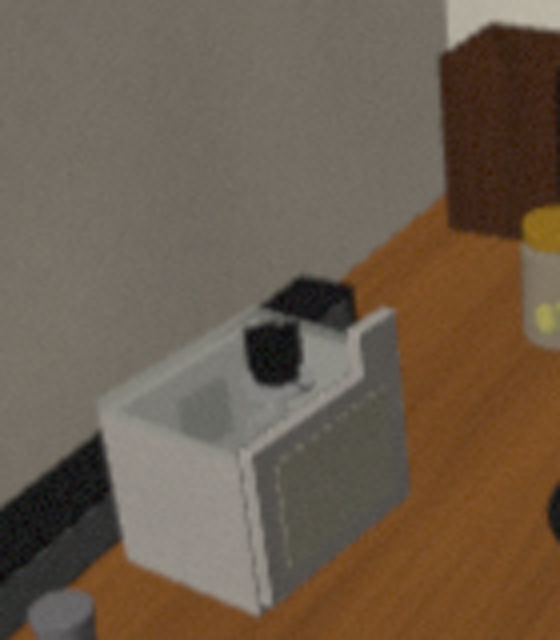

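The move was refused (rot is required); the pictures show the cubby still untouched. I'll send it again with rot.

Request:
step_arm(
  deltas=[
    {"translation": [38.1, 0.9, -1.2], "rot": [0, 0, 0]},
    {"translation": [38.1, 0.9, -1.2], "rot": [0, 0, 0]},
    {"translation": [38.1, 0.9, -1.2], "rot": [0, 0, 0]},
    {"translation": [38.1, 0.9, -1.2], "rot": [0, 0, 0]},
    {"translation": [38.1, 0.9, -1.2], "rot": [0, 0, 0]},
    {"translation": [38.1, 0.9, -1.2], "rot": [0, 0, 0]},
    {"translation": [38.1, 0.9, -1.2], "rot": [0, 0, 0]},
    {"translation": [38.1, 0.9, -1.2], "rot": [0, 0, 0]},
  ],
)

```text
clock: 2.7
eef_pos: [714.5, 70.1, 431.9]
tcp_rot: [-3.141, 0.001, 0.9]
contact_force: [-0.0, -0.2, 0.2]
opening: 1.0
```

Run:
```python
from h import *
delta(cubw([39,0,198]),down(.90)); print(readout.sense()['qpos'].round(2))
f=frame("top");g=frame("side")
crop(f["image"],240,60,350,170,5,"pics/t4.png");crop(g["image"],180,100,320,260,4,"pics/s4.png")
```

```text
tcp [716.2  72.  353. ] d_cm [0.27, 0.01, 7.89] rot [-0.0, 0.001, 0.0] rows 1.26343233941582
[ 0.1   0.48  1.38 -0.    1.28  0.77]
```

View pics/s4.png

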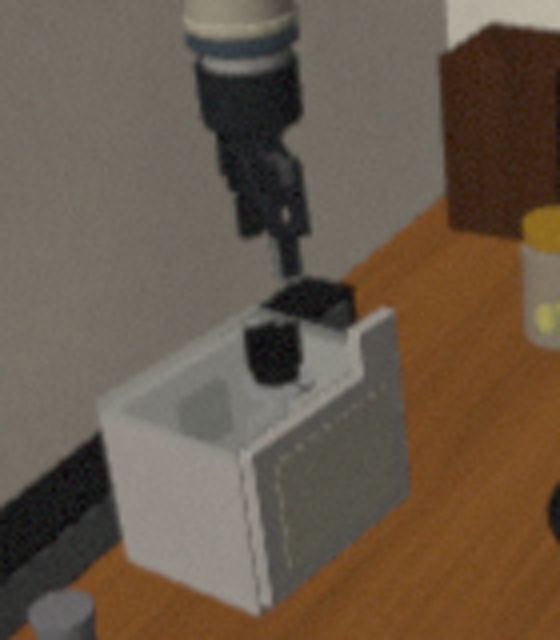

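Request:
step_arm(
  deltas=[
    {"translation": [0.25, 0, 4.5], "rot": [0, 0, 0]},
    {"translation": [0.25, 0, 7.6], "rot": [0, 0, 0]},
    {"translation": [0.25, 0, 7.6], "rot": [0, 0, 0]},
  ],
)

```text
clock: 3.18
eef_pos: [714.7, 70.7, 354.3]
tcp_rot: [-3.138, 0.004, 0.898]
contact_force: [-0.0, 0.6, 1.4]
opening: 1.004
```

Request:
step_arm(
  deltas=[
    {"translation": [0, 0, 0], "rot": [0, 0, 0]},
    {"translation": [0, 0, 0], "rot": [0, 0, 0]},
    {"translation": [0, 0, 0], "rot": [0, 0, 0]},
    {"translation": [0, 0, 0], "rot": [0, 0, 0]},
    {"translation": [0, 0, 0], "rot": [0, 0, 0]},
    {"translation": [0, 0, 0], "rot": [0, 0, 0]},
    {"translation": [0, 0, 0], "rot": [0, 0, 0]},
    {"translation": [0, 0, 0], "rot": [0, 0, 0]},
  ],
  grip=255,
  squeeze=40,
)

```text
clock: 4.18
eef_pos: [716.4, 72.3, 357.2]
tcp_rot: [3.141, -0.001, 0.9]
contact_force: [0.4, -0.7, 6.0]
opening: 0.157
```

Run:
```python
from h import *
s=readout.sense();print(s)
f=frame("top");g=frame("side")
crop(f["image"],240,60,350,170,5,"pics/t5.png");crop(g["image"],200,120,300,240,5,"pics/s5.png")
```

```text
{'clock': 4.175, 'qpos': array([ 9.84782371e-02,  5.40173867e-01,  1.44990983e+00, -1.91606388e-04,
        1.15045381e+00,  7.69443563e-01]), 'qvel': array([-0.00055743,  0.00102   , -0.00033642, -0.00039937, -0.00129477,
       -0.00099506]), 'joint_efforts': array([ 7.45387170e-01, -6.92109847e+01, -3.19452095e+01,  3.47657260e-01,
       -1.33217834e-01,  5.31141995e-02]), 'eef_pos': array([716.37840878,  72.25417091, 357.24661695]), 'tcp_rot': array([ 3.14071299e+00, -6.08389936e-04,  8.99909366e-01]), 'contact_force': array([ 0.43623187, -0.70304395,  6.00562679]), 'wrist_torque': array([-0.16071051,  0.04863585,  0.00913336]), 'opening': 0.15683556793244435}
```

View pics/s5.png

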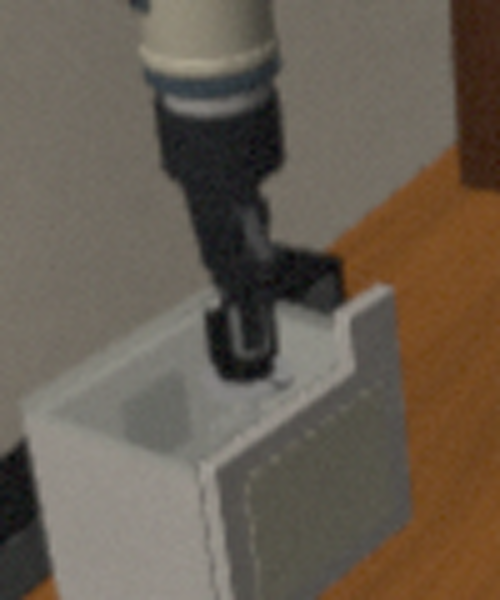

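Request:
step_arm(
  deltas=[
    {"translation": [0, 0, -0.02], "rot": [0, 0, 0.13]},
    {"translation": [0, 0, -0.04], "rot": [0, 0, 0.26]},
    {"translation": [0, 0, -0.06], "rot": [0, 0, 0.39]},
    {"translation": [0, 0, -0.08], "rot": [0, 0, 0.52]},
    {"translation": [0, 0, -0.1], "rot": [0, 0, 0.65]},
    {"translation": [0, 0, -0.12], "rot": [0, 0, 0.78]},
    {"translation": [0, 0, -0.14], "rot": [0, 0, 0.91]},
    {"translation": [0, 0, -0.16], "rot": [0, 0, 1.04]},
  ],
)

```text
clock: 5.28
eef_pos: [715.9, 73.8, 358.8]
tcp_rot: [-3.139, 0.001, -0.144]
contact_force: [-3.1, 6.8, 7.4]
opening: 0.157
```

Request:
step_arm(
  deltas=[
    {"translation": [0, 0, 0], "rot": [0, 0, 0]},
    {"translation": [0, 0, 0], "rot": [0, 0, 0]},
    {"translation": [0, 0, 0], "rot": [0, 0, 0]},
  ],
)

```text
clock: 5.65
eef_pos: [715.9, 73.8, 358.8]
tcp_rot: [-3.139, 0.001, -0.14]
contact_force: [-3.3, 5.9, 6.2]
opening: 0.163
```

Run:
```python
from h import *
s=readout.sense();print(s)
f=frame("top");g=frame("side")
crop(f["image"],240,60,350,170,5,"pics/t6.png");crop(g["image"],200,120,300,240,5,"pics/s6.png")
```

```text
{'clock': 5.65, 'qpos': array([0.09999649, 0.5385817 , 1.44899617, 0.00328269, 1.15417615,
       1.80960599]), 'qvel': array([-2.07601733e-03,  6.64961092e-05,  1.57962071e-03, -1.14935449e-03,
       -1.25016858e-03,  1.52829357e-03]), 'joint_efforts': array([ -5.02620131, -68.5201335 , -32.78809905,  -2.29336761,
        -0.86862065,  -0.07160609]), 'eef_pos': array([715.87100536,  73.84245069, 358.78429844]), 'tcp_rot': array([-3.13871480e+00,  8.68769013e-04, -1.40140579e-01]), 'contact_force': array([-3.28630527,  5.93257404,  6.23266771]), 'wrist_torque': array([ 1.24185065,  0.53339254, -0.11469092]), 'opening': 0.1625071443610757}
```

View pics/s6.png

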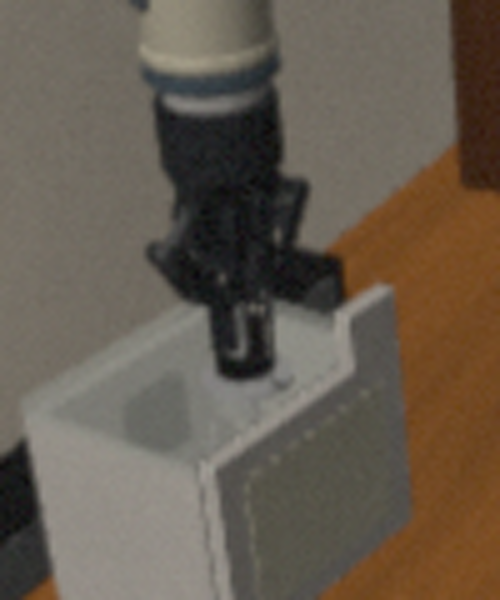

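Request:
step_arm(
  deltas=[
    {"translation": [0, 0, 0], "rot": [0, 0, 0]},
    {"translation": [0, 0, 0], "rot": [0, 0, 0]},
    {"translation": [0, 0, 0], "rot": [0, 0, 0]},
    {"translation": [0, 0, 0], "rot": [0, 0, 0]},
    {"translation": [0, 0, -4], "rot": [0, 0, 0]},
    {"translation": [0, 0, -10], "rot": [0, 0, 0]},
    {"translation": [0, 0, -10], "rot": [0, 0, 0]},
  ],
  grip=0,
)

```text
clock: 6.62
eef_pos: [717.2, 72.3, 464.3]
tcp_rot: [-3.139, -0.009, -0.14]
contact_force: [0.1, 0.4, -0.4]
opening: 1.001
```

Request:
step_arm(
  deltas=[
    {"translation": [-15, 0, 0], "rot": [0, 0, 0]},
    {"translation": [-15, 0, 0], "rot": [0, 0, 0]},
    {"translation": [-15, 0, 0], "rot": [0, 0, 0]},
    {"translation": [-15, 0, 0], "rot": [0, 0, 0]},
  ],
  grip=255,
)

```text
clock: 7.12
eef_pos: [566.2, 93.4, 458.1]
tcp_rot: [3.142, 0.0, -0.14]
contact_force: [0.8, 0.3, 0.2]
opening: 0.147
```

Run:
```python
from h import *
s=readout.sense();print(s["eef_pos"])
f=frame("top");g=frame("side")
p=np.load("cub.npy")
crop(f["image"],255,90,345,175,6,"pics/t7.png");crop(g["image"],200,120,300,240,5,"pics/s7.png")
```

```text
[566.2162912   93.39245026 458.11858033]
```

View pics/t7.png

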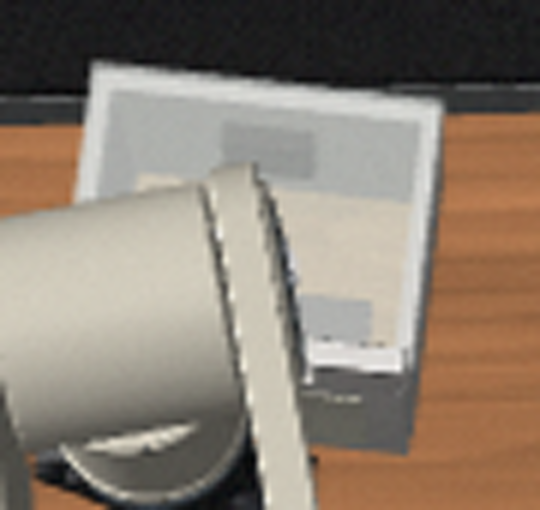

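View pics/s7.png

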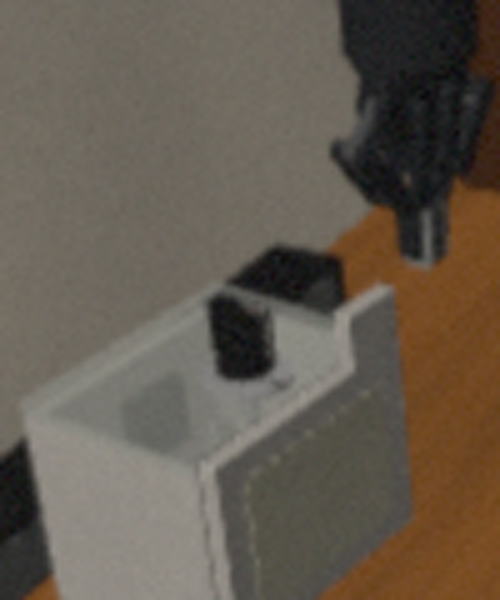

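```bash
cat > arc.py <<'E'
from h import *
def fc(th,gap=0,r=163):
    h=11*abs(np.cos(th))+14.5*abs(np.sin(th)); n=np.array([np.cos(th),-np.sin(th)]); e=np.array([-np.sin(th),-np.cos(th)])
    return np.array([-7,95])+r*e+(7+h+gap)*n
E
python3 - <<'E'
from arc import *
q=fc(0,11); print(q)
print(delta(cubw([*q,262]),down(-.138),173.)); print(delta(cubw([*q,178]),down(-.138),173.))
E
```

```text
[ 22. -68.]
tcp [690.   7. 435.] d_cm [13.26, 6.83, 2.33] rot [-0.0, -0.001, -0.002] rows 2.4152179431370286
(array([13.25789377,  6.83072022,  2.33064899]), array([-0.00011108, -0.0008991 , -0.00211659]))
tcp [690.   7. 351.] d_cm [13.25, 6.83, 10.73] rot [-0.0, -0.001, -0.002] rows 2.9389083018424236
(array([13.25034236,  6.83166127, 10.73064554]), array([-0.00011108, -0.0008991 , -0.00211659]))
```

Request:
step_arm(
  deltas=[
    {"translation": [13.2, 6.8, 2.3], "rot": [0, 0, 0]},
    {"translation": [13.2, 6.8, 2.3], "rot": [0, 0, 0]},
    {"translation": [13.2, 6.8, 2.3], "rot": [0, 0, 0]},
    {"translation": [13.2, 6.8, 2.3], "rot": [0, 0, 0]},
    {"translation": [13.2, 6.8, 6.5], "rot": [0, 0, 0]},
    {"translation": [13.2, 6.8, 10.7], "rot": [0, 0, 0]},
    {"translation": [13.2, 6.8, 10.7], "rot": [0, 0, 0]},
    {"translation": [13.2, 6.8, 10.7], "rot": [0, 0, 0]},
  ],
)

```text
clock: 8.22
eef_pos: [689.3, 7.8, 352.8]
tcp_rot: [-3.141, -0.002, -0.14]
contact_force: [-0.5, -1.0, 1.2]
opening: 0.002
```

Run:
```python
from arc import *
s=readout.sense();print(s["eef_pos"],s["tcp_rot"],s["opening"],s["contact_force"])
g=frame("side");f=frame("top")
crop(g["image"],200,120,300,240,5,"pics/s8.png");crop(f["image"],255,90,345,175,6,"pics/t8.png")
for th in np.arange(0,1.8,.12): print(round(th,2)); delta(cubw([*fc(th),178]),down(-.138),173.)
```

```text
[689.34835314   7.84281267 352.76954551] [-3.14126222e+00 -1.61092692e-03 -1.39857446e-01] 0.00175890100269829 [-0.53512488 -0.99954091  1.17686341]
0.0
tcp [679.1   8.6 351. ] d_cm [-1.05, 0.06, 0.25] rot [-0.001, -0.003, -0.002] rows 0.17298109994039151
0.12
tcp [661.1   9.9 351. ] d_cm [-2.85, 0.18, 0.25] rot [-0.001, -0.003, -0.002] rows 0.4584102987492246
0.24
tcp [643.2  13.2 351. ] d_cm [-4.67, 0.1, 0.24] rot [-0.001, -0.003, -0.002] rows 0.7485084432848166
0.36
tcp [625.5  18.6 351. ] d_cm [-6.49, -0.19, 0.24] rot [-0.001, -0.003, -0.002] rows 1.0402586262870723
0.48
tcp [608.4  26.1 351. ] d_cm [-8.3, -0.69, 0.23] rot [-0.001, -0.003, -0.002] rows 1.332536173126581
0.6
tcp [592.   35.6 351. ] d_cm [-10.05, -1.4, 0.22] rot [-0.001, -0.003, -0.002] rows 1.62429427604873
0.72
tcp [576.6  47.2 351. ] d_cm [-11.73, -2.33, 0.22] rot [-0.001, -0.003, -0.002] rows 1.9144018450424423
0.84
tcp [562.6  60.6 351. ] d_cm [-13.31, -3.47, 0.21] rot [-0.001, -0.003, -0.002] rows 2.2016173866807733
0.96
tcp [550.1  75.9 351. ] d_cm [-14.76, -4.81, 0.21] rot [-0.001, -0.003, -0.002] rows 2.4845918673808702
1.08
tcp [539.4  92.8 351. ] d_cm [-16.06, -6.33, 0.21] rot [-0.001, -0.003, -0.002] rows 2.761882238116323
1.2
tcp [530.8 111.1 351. ] d_cm [-17.17, -8.02, 0.2] rot [-0.001, -0.003, -0.002] rows 3.0319705975941513
1.32
tcp [524.4 130.6 351. ] d_cm [-18.06, -9.86, 0.2] rot [-0.001, -0.003, -0.002] rows 3.293286918726147
1.44
tcp [520.6 150.9 351. ] d_cm [-18.73, -11.82, 0.2] rot [-0.001, -0.003, -0.002] rows 3.544234101509025
1.56
tcp [519.3 171.8 351. ] d_cm [-19.15, -13.87, 0.2] rot [-0.001, -0.003, -0.002] rows 3.783214411523651
1.68
tcp [520.2 190.5 351. ] d_cm [-19.32, -15.74, 0.2] rot [-0.001, -0.003, -0.002] rows 3.9876351781737327
1.8
tcp [523.1 209.  351. ] d_cm [-19.29, -17.61, 0.2] rot [-0.001, -0.003, -0.002] rows 4.179253554656314
```

View pics/s8.png

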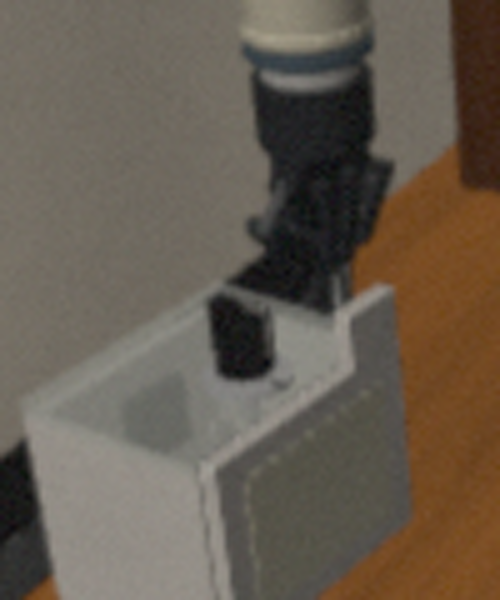

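View pics/t8.png

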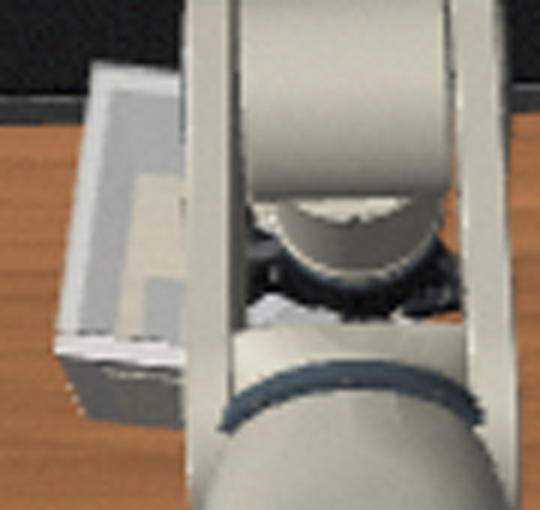

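Request:
step_arm(
  deltas=[
    {"translation": [-1.0, 0.1, 0.2], "rot": [0, 0, 0]},
    {"translation": [-2.0, 0.15, 0.2], "rot": [0, 0, 0]},
    {"translation": [-2.9, 0.15, 0.2], "rot": [0, 0, 0]},
    {"translation": [-3.8, 0.15, 0.2], "rot": [0, 0, 0]},
  ],
)

```text
clock: 8.82
eef_pos: [650.2, 11.4, 349.3]
tcp_rot: [-3.142, -0.0, -0.14]
contact_force: [0.2, 0.4, 0.1]
opening: 0.001
```

Request:
step_arm(
  deltas=[
    {"translation": [-0.9, 0, 0], "rot": [0, 0, 0]},
    {"translation": [-2.7, -0.3, 0], "rot": [0, 0, 0]},
    {"translation": [-4.5, -0.8, 0], "rot": [0, 0, 0]},
    {"translation": [-6.2, -1.5, 0], "rot": [0, 0, 0]},
    {"translation": [-7.9, -2.5, 0], "rot": [0, 0, 0]},
    {"translation": [-9.5, -3.6, 0], "rot": [0, 0, 0]},
    {"translation": [-11.0, -5.0, 0], "rot": [0, 0, 0]},
    {"translation": [-12.3, -6.5, 0], "rot": [0, 0, 0]},
  ],
)

```text
clock: 9.82
eef_pos: [537.5, 94.0, 349.2]
tcp_rot: [-3.142, -0.0, -0.14]
contact_force: [0.3, -1.4, 0.6]
opening: 0.001
```

Run:
```python
from arc import *
s=readout.sense();print(s["eef_pos"],s["contact_force"])
g=frame("side");f=frame("top")
crop(g["image"],200,120,330,260,4,"pics/s9.png");crop(f["image"],240,90,350,220,4,"pics/t9.png")
for th in np.arange(1.08,1.9,.12): print(round(th,2)); delta(cubw([*fc(th),178]),down(-.138),173.)
```

```text
[537.45664144  94.02175887 349.19158228] [ 0.3140685  -1.36439479  0.61114489]
1.08
tcp [539.4  92.8 351. ] d_cm [0.24, 0.15, -0.19] rot [-0.0, 0.001, -0.001] rows 0.054465717029974735
1.2
tcp [530.8 111.1 351. ] d_cm [-0.86, -1.55, -0.19] rot [-0.0, 0.001, -0.001] rows 0.28502498163567874
1.32
tcp [524.4 130.6 351. ] d_cm [-1.76, -3.39, -0.19] rot [-0.0, 0.001, -0.001] rows 0.6115576488708375
1.44
tcp [520.6 150.9 351. ] d_cm [-2.42, -5.35, -0.19] rot [-0.0, 0.001, -0.001] rows 0.9400145892557553
1.56
tcp [519.3 171.8 351. ] d_cm [-2.84, -7.4, -0.18] rot [-0.0, 0.001, -0.001] rows 1.2681114128800162
1.68
tcp [520.2 190.5 351. ] d_cm [-3.01, -9.27, -0.18] rot [-0.0, 0.001, -0.001] rows 1.5589320555544726
1.8
tcp [523.1 209.  351. ] d_cm [-2.97, -11.14, -0.18] rot [-0.0, 0.001, -0.001] rows 1.8448456604722705
```

View pics/s9.png

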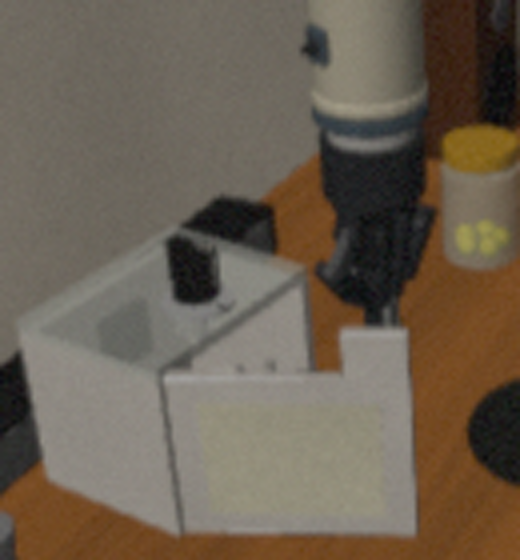

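Face is swinging cleanly (about 1 rad). Continue to about 1.75.

Request:
step_arm(
  deltas=[
    {"translation": [-0.9, -1.5, 0], "rot": [0, 0, 0]},
    {"translation": [-1.8, -3.3, 0], "rot": [0, 0, 0]},
    {"translation": [-2.4, -5.2, 0], "rot": [0, 0, 0]},
    {"translation": [-2.8, -7.1, 0], "rot": [0, 0, 0]},
    {"translation": [-3.0, -8.7, 0], "rot": [0, 0, 0]},
    {"translation": [-3.0, -9.8, 0], "rot": [0, 0, 0]},
    {"translation": [-3.0, -10.5, 0], "rot": [0, 0, 0]},
    {"translation": [-3.0, -10.5, 0], "rot": [0, 0, 0]},
  ],
)

```text
clock: 10.92
eef_pos: [523.4, 201.3, 349.1]
tcp_rot: [3.142, 0.0, -0.14]
contact_force: [0.5, -0.1, 0.0]
opening: 0.001
```

Request:
step_arm(
  deltas=[
    {"translation": [0, 1.0, 0], "rot": [0, 0, 0]},
    {"translation": [0, 2.0, 0], "rot": [0, 0, 0]},
    {"translation": [0, 2.0, -5], "rot": [0, 0, 0]},
    {"translation": [0, 2.0, -10], "rot": [0, 0, 0]},
    {"translation": [0, 2.0, -10], "rot": [0, 0, 0]},
  ],
)

```text
clock: 11.55
eef_pos: [521.3, 180.5, 453.3]
tcp_rot: [-3.138, -0.007, -0.141]
contact_force: [0.3, 0.2, -0.4]
opening: -0.001
```

Run:
```python
from arc import *
s=readout.sense();print(s["eef_pos"],s["tcp_rot"],s["qpos"])
g=frame("side");f=frame("top")
crop(g["image"],200,120,330,260,4,"pics/s10.png");crop(f["image"],230,90,350,220,4,"pics/t10.png")
```

```text
[521.3429969  180.45217635 453.32132335] [-3.13836273 -0.00658778 -0.14125379] [ 3.30539500e-01  1.92194144e-01  1.73892792e+00 -1.25320170e-04
  1.20313455e+00  2.04262359e+00]
```

View pics/s10.png

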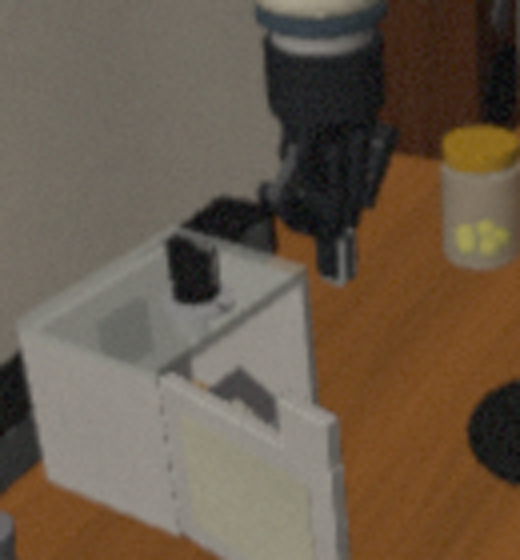

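View pics/t10.png

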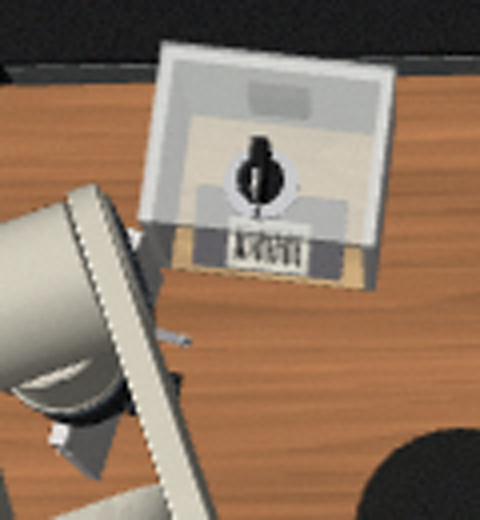

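```bash
cat > sfit.py <<'E'
from h import *
from scipy.optimize import differential_evolution
S=6
def cam(F): T=F["world_to_cam"]; return -T[:3,:3].T@T[:3,3]
def labels(F,v,n,x0,y0,w,h,tv):
    L=np.zeros((h*S,w*S),np.uint8)
    a=np.linspace(0,2*np.pi,60); q=((proj(F,np.c_[tv[0]+65*np.cos(a),tv[1]+65*np.sin(a),0*a+6])-[x0,y0]+.5)*S-.5)
    cv2.fillConvexPoly(L,q.round().astype(np.int32),1)
    cc,ss=np.cos(v[2]),np.sin(v[2]); o=cam(F); lab=2
    for hx,hy,z0,z1 in((*n,0,26),(14,14,26,100),(15,15,100,104)):
        V=lambda P: np.c_[v[0]+cc*P[:,0]-ss*P[:,1],v[1]+ss*P[:,0]+cc*P[:,1],P[:,2]+6]
        fs=[(np.array([(hx,-hy,z0),(hx,hy,z0),(hx,hy,z1),(hx,-hy,z1)],float),(1,0)),(np.array([(-hx,-hy,z0),(-hx,hy,z0),(-hx,hy,z1),(-hx,-hy,z1)],float),(-1,0)),
            (np.array([(-hx,hy,z0),(hx,hy,z0),(hx,hy,z1),(-hx,hy,z1)],float),(0,1)),(np.array([(-hx,-hy,z0),(hx,-hy,z0),(hx,-hy,z1),(-hx,-hy,z1)],float),(0,-1)),
            (np.array([(-hx,-hy,z1),(hx,-hy,z1),(hx,hy,z1),(-hx,hy,z1)],float),None)]
        for P,nn in fs:
            W=V(P)
            if nn is not None:
                nw=np.array([cc*nn[0]-ss*nn[1],ss*nn[0]+cc*nn[1],0])
                if nw@(o-W[0])<=0: lab+=1; continue
            q=((proj(F,W)-[x0,y0]+.5)*S-.5); cv2.fillConvexPoly(L,cv2.convexHull(q.astype(np.float32)).round().astype(np.int32),lab); lab+=1
    return L
def setup(f,g,tvpx):
    out=[]
    for F,(x0,y0,w,h) in((f,tvpx[0]),(g,tvpx[1])):
        out.append((F,x0,y0,w,h,cv2.resize(F["image"][y0:y0+h,x0:x0+w],None,fx=S,fy=S,interpolation=cv2.INTER_LINEAR).astype(float)))
    return out
def cost(v,n,D,tv):
    c=0
    for F,x0,y0,w,h,im in D:
        L=labels(F,v,n,x0,y0,w,h,tv).ravel(); I=im.reshape(-1,3); cnt=np.bincount(L,minlength=20)
        for ch in range(3):
            s1=np.bincount(L,I[:,ch],20); s2=np.bincount(L,I[:,ch]**2,20)
            c+=(s2-s1**2/np.maximum(cnt,1)).sum()
    return c/S/S
E
python3 - <<'E'
from sfit import *
f=frame("top");g=frame("side")
tv=(462.6,-291.6)
for F,nm in((f,"top"),(g,"side")): print(nm,proj(F,[(462.6,-291.6,6)]),proj(F,[(469,-282.5,70)]))
D=setup(f,g,[(388,200,34,34),(344,182,30,26)])
for n in((22,20),(20,22)):
  for dd,nm in((D,"both"),(D[:1],"top"),(D[1:],"side")):
    o=differential_evolution(cost,[(450,485),(-305,-265),(-.5,.5)],args=(n,dd,tv),seed=2,maxiter=30,popsize=10,tol=1e-7,polish=False); print(n,nm,o.x.round(2),o.fun)
E
```

```text
top [[405.24809603 217.29183521]] [[405.38526628 213.09710011]]
side [[357.86803597 198.09338527]] [[356.08275071 184.7026904 ]]
(22, 20) both [ 4.6821e+02 -2.8178e+02 -1.5000e-01] 713811.8475832808
(22, 20) top [ 4.6807e+02 -2.8152e+02 -1.2000e-01] 391352.7096773067
(22, 20) side [ 4.6947e+02 -2.8538e+02 -1.8000e-01] 309663.47534750175
(20, 22) both [ 4.6798e+02 -2.8178e+02 -1.6000e-01] 660612.4250385553
(20, 22) top [ 4.6754e+02 -2.8184e+02 -1.6000e-01] 343879.6484190094
(20, 22) side [ 4.6991e+02 -2.8598e+02 -1.6000e-01] 297721.9296422655
```

Run:
```python
from h import *
f=frame("top"); print(onz(f,(399,268),0))
delta([468,-282.5,178],down(-.16)); delta([468,-282.5,78],down(-.16))
```

```text
[ 291.21535902 -262.45505578    0.        ]
tcp [ 468.  -282.5  333. ] d_cm [1.36, 46.58, 11.52] rot [0.001, 0.002, 0.019] rows 7.679790731412404
tcp [ 468.  -282.5  233. ] d_cm [1.39, 46.56, 21.52] rot [0.001, 0.002, 0.019] rows 8.210545093177812
```

Request:
step_arm(
  deltas=[
    {"translation": [1.4, 46.6, 6], "rot": [0, 0, 0.019]},
    {"translation": [1.4, 46.6, 6], "rot": [0, 0, 0.019]},
    {"translation": [1.4, 46.6, 6], "rot": [0, 0, 0.019]},
    {"translation": [1.4, 46.6, 6], "rot": [0, 0, 0.019]},
    {"translation": [1.4, 46.6, 6], "rot": [0, 0, 0.019]},
    {"translation": [1.4, 46.6, 6], "rot": [0, 0, 0.019]},
    {"translation": [1.4, 46.6, 6], "rot": [0, 0, 0.019]},
    {"translation": [1.4, 46.6, 6], "rot": [0, 0, 0.019]},
  ],
  grip=0,
)

```text
clock: 12.8
eef_pos: [468.1, -284.8, 387.4]
tcp_rot: [-3.141, 0.002, -0.161]
contact_force: [1.0, 0.5, 0.2]
opening: 1.002
```

Request:
step_arm(
  deltas=[
    {"translation": [0, 0, 0], "rot": [0, 0, 0]},
    {"translation": [0, 0, 0], "rot": [0, 0, 0]},
  ],
)

```text
clock: 13.05
eef_pos: [468.9, -281.7, 388.2]
tcp_rot: [-3.141, 0.002, -0.16]
contact_force: [-0.1, -0.8, 0.1]
opening: 0.995
```

Run:
```python
from h import *
delta([468,-282.5,178],down(-.16)); delta([468,-282.5,78],down(-.16));print(readout.sense()["qpos"].round(2))
f=frame("top");g=frame("side")
crop(f["image"],250,90,330,210,5,"pics/t11.png")
crop(g["image"],300,90,430,250,4,"pics/s11.png")
```

```text
tcp [ 468.  -282.5  333. ] d_cm [-0.07, 0.1, 5.52] rot [-0.001, 0.002, 0.0] rows 0.8839848619546278
tcp [ 468.  -282.5  233. ] d_cm [-0.05, 0.11, 15.52] rot [-0.001, 0.002, 0.0] rows 2.483849048350807
[-0.54  0.25  1.82  0.    1.08  1.19]
```

View pics/t11.png

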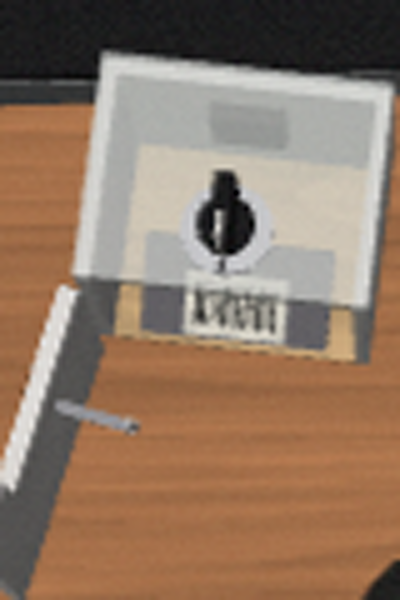

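View pics/s11.png

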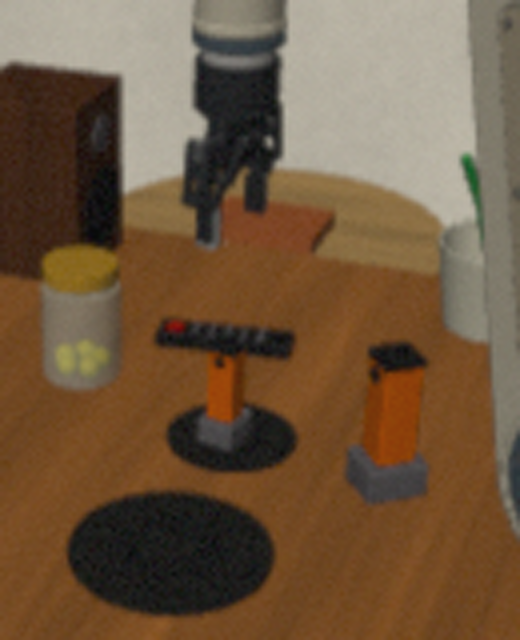

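Run:
```python
from h import *
f=frame("top");g=frame("side"); p=np.load("cub.npy")
def tc(w): d=R.from_euler("z",-p[2]).apply(w-np.array([p[0],p[1],0])); return d.round(1)
for z in(40,100,140): print(z,tc(onz(f,(277.3,175.8),z)),tc(onz(f,(262,171),z)))
k=lambda x,y:((x+.5)/5-.5+250,(y+.5)/5-.5+90)
a=tc(onz(f,k(220,210),214));b=tc(onz(f,k(217,245),214)); print(a,b,np.arctan2(-(b-a)[0],-(b-a)[1]))
t=tc(onz(f,k(2,485),200)),tc(onz(f,k(68,288),160)); print(t) 
crop(g["image"],200,150,300,270,5,"pics/s12.png")
```

```text
40 [-73.5  54.7  40. ] [-62.8 108.6  40. ]
100 [-85.2  47.3 100. ] [-74.8  99.2 100. ]
140 [-93.   42.3 140. ] [-82.9  92.9 140. ]
[ 36.4   0.7 214. ] [ 1.41e+01 -1.00e-01  2.14e+02] 1.534937265300558
(array([-147.4,  113.5,  200. ]), array([ -9.7,  96.2, 160. ]))
```

View pics/s12.png

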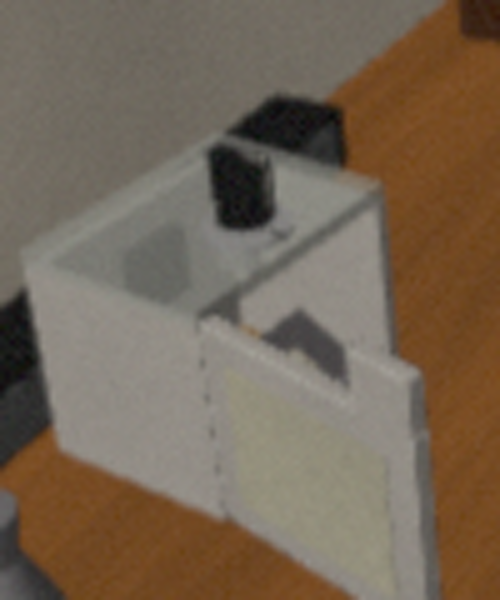

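Request:
step_arm(
  deltas=[
    {"translation": [0, 0.1, 5], "rot": [0, 0, 0]},
    {"translation": [0, 0.1, 10], "rot": [0, 0, 0]},
    {"translation": [0, 0.1, 13], "rot": [0, 0, 0]},
    {"translation": [0, 0.1, 15.5], "rot": [0, 0, 0]},
    {"translation": [0, 0.1, 15.5], "rot": [0, 0, 0]},
    {"translation": [0, 0.1, 15.5], "rot": [0, 0, 0]},
  ],
)

```text
clock: 14.0
eef_pos: [469.6, -283.0, 235.1]
tcp_rot: [3.141, -0.001, -0.159]
contact_force: [0.1, -0.0, -0.3]
opening: 0.998
```

Run:
```python
from h import *
s=readout.sense();print(s["eef_pos"],s["contact_force"])
delta([468,-282.5,78],down(-.16))
f=frame("top");g=frame("side")
crop(g["image"],320,130,400,220,6,"pics/s13.png")
```

```text
[ 469.57789034 -283.04493554  235.11604421] [ 0.09872436 -0.00908723 -0.28517649]
tcp [ 468.  -282.5  233. ] d_cm [-0.16, -0.03, 0.21] rot [0.0, -0.001, 0.001] rows 0.04312389071374692
```

View pics/s13.png

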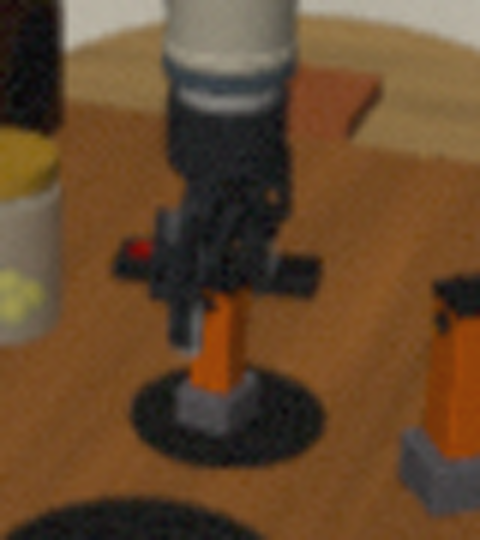

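Request:
step_arm(
  deltas=[
    {"translation": [-0.1, 0, 0.1], "rot": [0, 0, 0]},
    {"translation": [-0.1, 0, 0.1], "rot": [0, 0, 0]},
    {"translation": [-0.1, 0, 0.1], "rot": [0, 0, 0]},
    {"translation": [-0.1, 0, 0.1], "rot": [0, 0, 0]},
    {"translation": [-0.1, 0, 0.1], "rot": [0, 0, 0]},
    {"translation": [-0.1, 0, 0.1], "rot": [0, 0, 0]},
    {"translation": [-0.1, 0, 0.1], "rot": [0, 0, 0]},
    {"translation": [-0.1, 0, 0.1], "rot": [0, 0, 0]},
  ],
  grip=255,
  squeeze=40,
)

```text
clock: 15.1
eef_pos: [468.0, -283.0, 233.0]
tcp_rot: [-3.142, 0.0, -0.159]
contact_force: [0.2, -0.5, -2.3]
opening: 0.33
```

Run:
```python
from h import *
s=readout.sense();print(s["eef_pos"],s["tcp_rot"],s["contact_force"],s["wrist_torque"],s["opening"]*85)
f=frame("top");g=frame("side")
crop(g["image"],320,130,400,220,6,"pics/s14.png")
```

```text
[ 468.02075357 -282.99810676  233.03411317] [-3.14150867e+00  1.42654073e-04 -1.59236159e-01] [ 0.24865892 -0.45291663 -2.25512645] [ 0.02611583  0.02085005 -0.03722887] 28.041543136385535
```

View pics/s14.png

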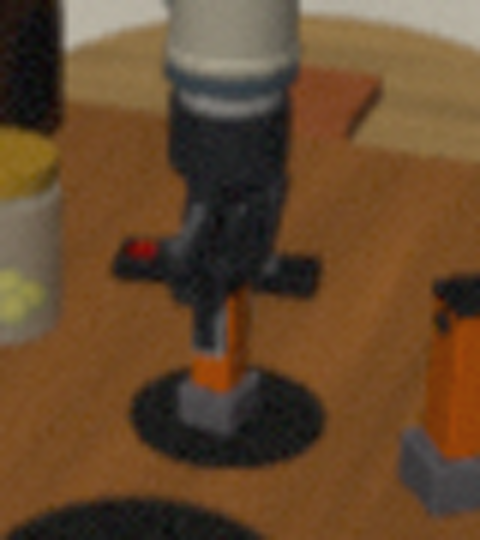

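Request:
step_arm(
  deltas=[
    {"translation": [0, 0, -1], "rot": [0, 0, 0]},
    {"translation": [0, 0, -4], "rot": [0, 0, 0]},
    {"translation": [0, 0, -9], "rot": [0, 0, 0]},
    {"translation": [0, 0, -14], "rot": [0, 0, 0]},
    {"translation": [0, 0, -16], "rot": [0, 0, 0]},
    {"translation": [0, 0, -16], "rot": [0, 0, 0]},
    {"translation": [0, 0, -16], "rot": [0, 0, 0]},
  ],
)

```text
clock: 16.08
eef_pos: [467.6, -282.7, 392.3]
tcp_rot: [-3.141, 0.001, -0.159]
contact_force: [-0.2, -0.1, -2.5]
opening: 0.323
```

```bash
cat >> h.py <<'E'
n_c=np.array([-.5,0,np.sqrt(.75)])
def scanR():
    p=np.load("cub.npy"); M=np.array([[np.sqrt(.75),0,.5],[0,-1,0],[.5,0,-np.sqrt(.75)]]); return R.from_euler("z",p[2])*R.from_matrix(M)
E
python3 - <<'E'
from h import *
from scipy.spatial.transform import Slerp
s=readout.sense();print(s["eef_pos"],s["tcp_rot"],s["contact_force"],s["wrist_torque"],s["opening"]*85, s["qpos"].round(2))
f=frame("top");g=frame("side")
crop(g["image"],320,90,400,220,5,"pics/s15.png")
print("jar",onz(f,(428,155),60))
d,rv=delta(cubw(np.array([22,0,35])+160*n_c),scanR(),227.)
E
```

```text
[ 467.61154357 -282.74834677  392.30238729] [-3.14110246e+00  1.20061671e-03 -1.59214475e-01] [-0.21465488 -0.09546653 -2.46010904] [-0.01775427  0.00778147 -0.05714211] 27.419355031507656 [-0.55  0.24  1.81  0.    1.08  1.18]
jar [ 666.41384982 -371.06345068   60.        ]
tcp [507.7 101.1 370.2] d_cm [-2.13, -38.53, 2.2] rot [0.004, 0.526, -0.021] rows 6.184877887018478
```

View pics/s15.png

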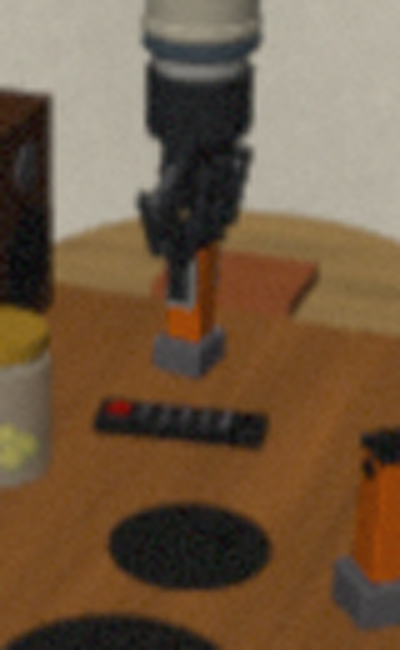

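Request:
step_arm(
  deltas=[
    {"translation": [-0.3, -4.8, 0.3], "rot": [0, 0.04, 0]},
    {"translation": [-0.5, -9.6, 0.55], "rot": [0, 0.1, 0]},
    {"translation": [-0.8, -14.4, 0.8], "rot": [0, 0.17, -0.01]},
    {"translation": [-1.1, -19.2, 1.1], "rot": [0, 0.25, -0.01]},
    {"translation": [-1.3, -24.1, 1.4], "rot": [0, 0.33, -0.01]},
    {"translation": [-1.6, -28.9, 1.7], "rot": [0, 0.4, -0.02]},
    {"translation": [-1.9, -33.7, 1.9], "rot": [0.004, 0.47, -0.02]},
    {"translation": [-2.1, -38.5, 2.2], "rot": [0.004, 0.526, -0.021]},
  ],
)

```text
clock: 17.18
eef_pos: [507.8, 101.9, 370.0]
tcp_rot: [3.14, -0.526, -0.137]
contact_force: [0.1, -0.5, -3.6]
opening: 0.322
```

Request:
step_arm(
  deltas=[
    {"translation": [0, 0, 0], "rot": [0, 0, 0]},
    {"translation": [0, 0, 0], "rot": [0, 0, 0]},
    {"translation": [0, 0, 0], "rot": [0, 0, 0]},
  ],
)

```text
clock: 17.55
eef_pos: [508.2, 99.4, 370.7]
tcp_rot: [3.139, -0.525, -0.138]
contact_force: [0.1, -0.0, -2.5]
opening: 0.323
```

Run:
```python
from h import *
s=readout.sense();print(s["eef_pos"],s["tcp_rot"],s["contact_force"],s["wrist_torque"],s["opening"]*85, s["qpos"].round(2))
f=frame("top");g=frame("side")
crop(f["image"],230,90,350,220,4,"pics/t16.png");crop(g["image"],200,100,330,260,4,"pics/s16.png")
d,rv=delta(cubw(np.array([22,0,35])+160*n_c),scanR(),227.)
d,rv=delta(cubw(np.array([22,0,35])+50*n_c),scanR(),227.)
```

```text
[508.19371415  99.4367338  370.68762143] [ 3.13909363 -0.52459587 -0.1382673 ] [ 0.0504431  -0.03994106 -2.5364836 ] [0.03592814 0.44290867 0.06581893] 27.461137497172214 [ 0.25  0.13  2.07 -0.43  0.48  2.3 ]
tcp [507.7 101.1 370.2] d_cm [-0.12, -0.16, 0.03] rot [0.002, -0.002, -0.0] rows 0.03231009756427227
tcp [562.2  93.5 274.9] d_cm [-0.14, -0.18, 11.03] rot [0.002, -0.002, -0.0] rows 1.7654818754342867
```

View pics/t16.png

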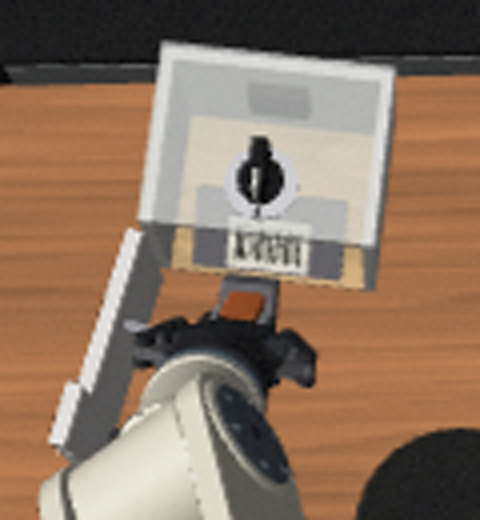

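View pics/s16.png

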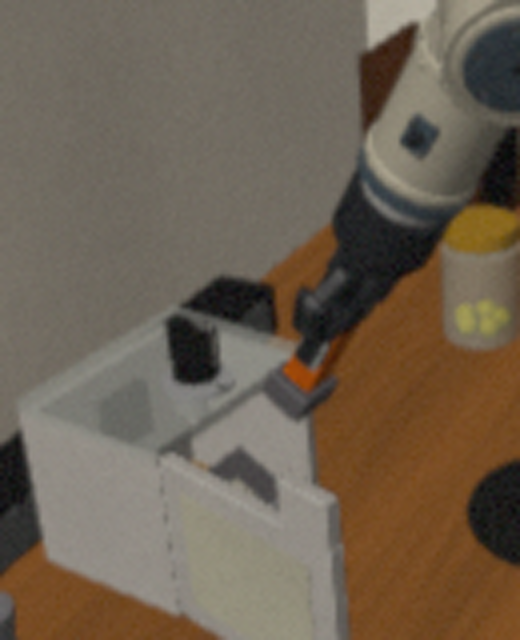

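```bash
cat > ov.py <<'E'
from h import *
import sys
def ov(tag,boxes):
    pos,Rc=pose(); P=lambda q: pos+Rc.apply(q)
    for F,(x0,y0,w,h,s),nm in boxes:
        im=cv2.resize(F["image"][y0:y0+h,x0:x0+w],None,fx=s,fy=s,interpolation=cv2.INTER_CUBIC)
        im=(255*(im/255.)**.6).astype(np.uint8)
        for hx,hy,z0,z1 in((20,22,227,201),(14,14,201,127),(15,15,127,123)):
            C=[(hx,hy),(hx,-hy),(-hx,-hy),(-hx,hy)]
            for i in range(4):
                for a,b in(((*C[i],z0),(*C[(i+1)%4],z0)),((*C[i],z1),(*C[(i+1)%4],z1)),((*C[i],z0),(*C[i],z1))):
                    q=(proj(F,P(np.array([a,b],float)))-[x0,y0]+.5)*s-.5
                    cv2.line(im,*[tuple(int(t) for t in k) for k in q],(0,255,0),1)
        cv2.imwrite(f"pics/ov_{nm}{tag}.png",im[:,:,::-1])
E
python3 - <<'E'
from ov import *
ov("1",[(frame("top"),(265,135,55,55,8),"t"),(frame("side"),(250,170,50,40,10),"s")])
a=cv2.imread("pics/ov_t1.png");b=cv2.imread("pics/ov_s1.png");c=np.zeros((440,940,3),np.uint8);c[:440,:440]=a;c[:400,440:]=b;cv2.imwrite("pics/ov1.png",cv2.resize(c,(790,370)))
E
```

```text
(no output)
```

View pics/ov1.png

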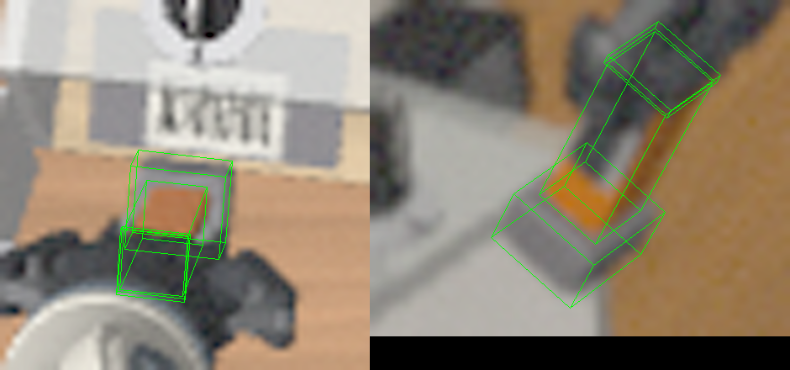

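Request:
step_arm(
  deltas=[
    {"translation": [0, -0.15, 2], "rot": [0, 0, 0]},
    {"translation": [0, -0.15, 5], "rot": [0, 0, 0]},
    {"translation": [0, -0.15, 8], "rot": [0, 0, 0]},
    {"translation": [0, -0.15, 10], "rot": [0, 0, 0]},
    {"translation": [0, -0.15, 11], "rot": [0, 0, 0]},
    {"translation": [0, -0.15, 11], "rot": [0, 0, 0]},
    {"translation": [0, -0.15, 11], "rot": [0, 0, 0]},
  ],
)

```text
clock: 18.62
eef_pos: [563.2, 94.1, 276.7]
tcp_rot: [3.14, -0.527, -0.138]
contact_force: [-0.0, -0.1, -3.0]
opening: 0.325
```

Run:
```python
from ov import *
s=readout.sense();print(s["eef_pos"],s["tcp_rot"],s["contact_force"],s["wrist_torque"],s["opening"]*85, s["qvel"].round(3))
d,rv=delta(cubw(np.array([22,0,35])+50*n_c),scanR(),227.)
f=frame("top");g=frame("side")
crop(f["image"],230,90,350,220,4,"pics/t17.png")
ov("2",[(f,(265,125,55,55,8),"t"),(g,(235,170,50,40,10),"s")])
a=cv2.imread("pics/ov_t2.png");b=cv2.imread("pics/ov_s2.png");c=np.zeros((440,940,3),np.uint8);c[:440,:440]=a;c[:400,440:]=b;cv2.imwrite("pics/ov2.png",cv2.resize(c,(790,370)))
```

```text
[563.24959463  94.14517437 276.72413368] [ 3.14012637 -0.5268644  -0.13753655] [-0.01982351 -0.14706193 -3.02528491] [ 0.07293102  0.4419576  -0.0504259 ] 27.617451493154398 [ 0.003 -0.008 -0.001 -0.001 -0.002  0.003]
tcp [562.2  93.5 274.9] d_cm [-0.18, 0.08, 0.11] rot [0.001, -0.003, 0.001] rows 0.035451622589042414
```

View pics/ov2.png

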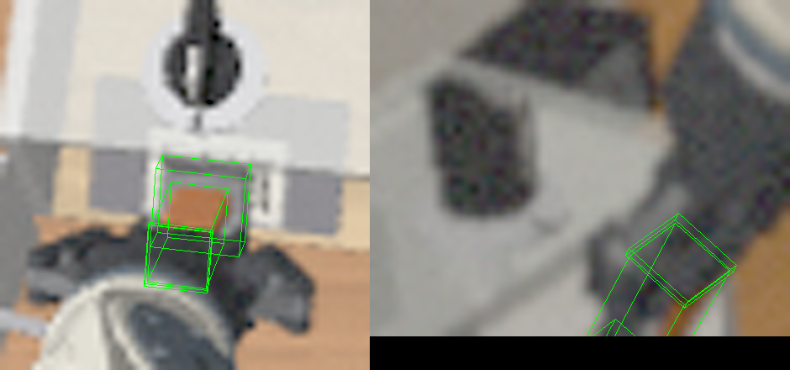

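View pics/t17.png

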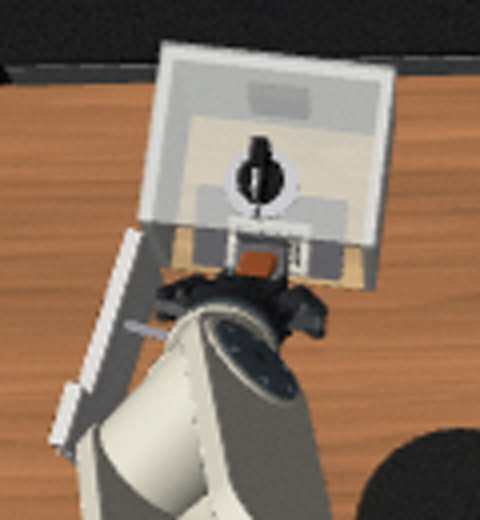

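Run:
```python
from h import *
f=frame("top")
L=np.array([22,0,35]);u=np.array([np.sqrt(.75),0,.5])
q=lambda P:(proj(f,cubw(np.array(P)))-[230,90]+.5)*4-.5
print(q([L]),q([L+22.5*u+[0,35,0],L+22.5*u-[0,35,0],L-22.5*u+[0,35,0],L-22.5*u-[0,35,0]]).round())
pos,Rc=pose(); w=pos+Rc.apply([0,0,227.]); print(((proj(f,w)-[230,90]+.5)*4-.5))
```

```text
[[268.58236489 244.6156313 ]] [[230. 215.]
 [311. 224.]
 [226. 265.]
 [307. 274.]]
[[261.04353533 257.78489585]]
```

Request:
step_arm(
  deltas=[
    {"translation": [0, 0, 0], "rot": [0, 0, 0]},
    {"translation": [0, 0, 0], "rot": [0, 0, 0]},
    {"translation": [0, 0, 0], "rot": [0, 0, 0]},
    {"translation": [0, 0, 0], "rot": [0, 0, 0]},
    {"translation": [0, 0, 0], "rot": [0, 0, 0]},
    {"translation": [0, 0, 0], "rot": [0, 0, 0]},
    {"translation": [0, 0, 0], "rot": [0, 0, 0]},
    {"translation": [0, 0, 0], "rot": [0, 0, 0]},
  ],
)

```text
clock: 19.77
eef_pos: [563.2, 94.1, 276.0]
tcp_rot: [3.14, -0.526, -0.137]
contact_force: [0.4, 0.2, -2.8]
opening: 0.321
```

Request:
step_arm(
  deltas=[
    {"translation": [0, 0, 0], "rot": [0, 0, 0]},
    {"translation": [0, 0, 0], "rot": [0, 0, 0]},
    {"translation": [0, 0, 0], "rot": [0, 0, 0]},
    {"translation": [0, 0, 0], "rot": [0, 0, 0]},
    {"translation": [0, 0, 0], "rot": [0, 0, 0]},
    {"translation": [0, 0, 0], "rot": [0, 0, 0]},
    {"translation": [0, 0, 0], "rot": [0, 0, 0]},
    {"translation": [0, 0, 0], "rot": [0, 0, 0]},
  ],
)

```text
clock: 20.78
eef_pos: [563.2, 94.2, 276.0]
tcp_rot: [3.14, -0.526, -0.137]
contact_force: [0.3, 0.3, -1.9]
opening: 0.322
```

Run:
```python
from h import *
d,rv=delta(cubw(np.array([22,0,35])+50*n_c),scanR(),227.)
```

```text
tcp [562.2  93.5 274.9] d_cm [-0.14, 0.08, 0.05] rot [0.001, -0.002, 0.001] rows 0.026564717456500988
```

Request:
step_arm(
  deltas=[
    {"translation": [0, 0, -2], "rot": [0, 0, 0]},
    {"translation": [0, 0, -5], "rot": [0, 0, 0]},
    {"translation": [0, 0, -9], "rot": [0, 0, 0]},
    {"translation": [0, 0, -11], "rot": [0, 0, 0]},
    {"translation": [0, 0, -11], "rot": [0, 0, 0]},
    {"translation": [0, 0, -11], "rot": [0, 0, 0]},
  ],
)

```text
clock: 21.52
eef_pos: [508.6, 101.9, 370.5]
tcp_rot: [3.139, -0.526, -0.137]
contact_force: [1.3, 0.8, -2.3]
opening: 0.327
```

Run:
```python
from h import *
s=readout.sense();print(s["eef_pos"],s["tcp_rot"])
d,rv=delta([465.5,-287,160],down(-.16),227.)
```

```text
[508.60390225 101.85375411 370.51283187] [ 3.13947812 -0.52550642 -0.1370654 ]
tcp [ 465.5 -287.   387. ] d_cm [1.73, 39.11, -0.82] rot [-0.004, -0.526, 0.022] rows 6.265323286718031
```

Request:
step_arm(
  deltas=[
    {"translation": [0.2, 4.9, -0.1], "rot": [0, -0.05, 0]},
    {"translation": [0.4, 9.8, -0.2], "rot": [0, -0.12, 0]},
    {"translation": [0.7, 14.7, -0.3], "rot": [0, -0.2, 0.01]},
    {"translation": [0.9, 19.6, -0.4], "rot": [0, -0.27, 0.01]},
    {"translation": [1.1, 24.5, -0.5], "rot": [0, -0.34, 0.015]},
    {"translation": [1.3, 29.4, -0.6], "rot": [0, -0.41, 0.02]},
    {"translation": [1.5, 34.3, -0.7], "rot": [-0.004, -0.47, 0.02]},
    {"translation": [1.7, 39.1, -0.8], "rot": [-0.004, -0.526, 0.022]},
  ],
)

```text
clock: 22.52
eef_pos: [465.0, -289.0, 385.8]
tcp_rot: [-3.141, 0.003, -0.161]
contact_force: [0.6, -0.3, -2.2]
opening: 0.324
```

Request:
step_arm(
  deltas=[
    {"translation": [0, 0, 0], "rot": [0, 0, 0]},
    {"translation": [0, 0, 0], "rot": [0, 0, 0]},
    {"translation": [0, 0, 0], "rot": [0, 0, 0]},
  ],
)

```text
clock: 22.9
eef_pos: [465.4, -286.0, 386.5]
tcp_rot: [-3.141, 0.001, -0.159]
contact_force: [0.1, -0.2, -2.2]
opening: 0.324
```

Run:
```python
from ov import *
s=readout.sense();print(s["eef_pos"],s["tcp_rot"],s["opening"]*85,s["contact_force"])
d,rv=delta([465.5,-287,26],down(-.16),227.)
d,rv=delta([465.5,-287,6.5],down(-.16),227.)
ov("3",[(frame("side"),(335,135,50,55,10),"s")])
```

```text
[ 465.35101255 -285.97844449  386.53084356] [-3.14080800e+00  8.12809930e-04 -1.59359598e-01] 27.530798533546687 [ 0.09862293 -0.20289359 -2.207846  ]
tcp [ 465.5 -287.   253. ] d_cm [0.04, 0.11, 13.35] rot [-0.001, 0.001, 0.001] rows 2.13655734774388
tcp [ 465.5 -287.   233.5] d_cm [0.04, 0.11, 15.3] rot [-0.001, 0.001, 0.001] rows 2.4485492117310894
```

View pics/ov_s3.png

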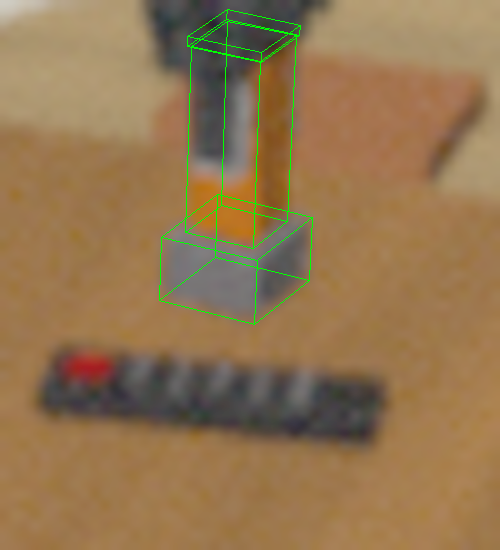

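Request:
step_arm(
  deltas=[
    {"translation": [0, 0.1, 5], "rot": [0, 0, 0]},
    {"translation": [0, 0.1, 9.5], "rot": [0, 0, 0]},
    {"translation": [0, 0.1, 12.5], "rot": [0, 0, 0]},
    {"translation": [0, 0.1, 13.8], "rot": [0, 0, 0]},
    {"translation": [0, 0.1, 14.5], "rot": [0, 0, 0]},
    {"translation": [0, 0.1, 14.8], "rot": [0, 0, 0]},
    {"translation": [0, 0.1, 14.8], "rot": [0, 0, 0]},
  ],
)

```text
clock: 23.82
eef_pos: [465.5, -287.9, 239.9]
tcp_rot: [3.141, -0.001, -0.16]
contact_force: [-0.1, 0.3, -1.3]
opening: 0.323
```

Request:
step_arm(
  deltas=[
    {"translation": [0, 0, 0.1], "rot": [0, 0, 0]},
    {"translation": [0, 0, 0.2], "rot": [0, 0, 0]},
    {"translation": [0, 0, 0.3], "rot": [0, 0, 0]},
    {"translation": [0, 0, 0.3], "rot": [0, 0, 0]},
  ],
)

```text
clock: 24.32
eef_pos: [465.1, -287.7, 236.1]
tcp_rot: [-3.141, 0.0, -0.16]
contact_force: [0.8, 0.2, -1.6]
opening: 0.322
```

Request:
step_arm(
  deltas=[
    {"translation": [0, 0, 0.1], "rot": [0, 0, 0]},
    {"translation": [0, 0, 0.2], "rot": [0, 0, 0]},
    {"translation": [0, 0, 0.2], "rot": [0, 0, 0]},
  ],
)

```text
clock: 24.7
eef_pos: [465.1, -287.7, 234.1]
tcp_rot: [-3.141, 0.0, -0.16]
contact_force: [-0.3, -0.6, -3.9]
opening: 0.321
```

Request:
step_arm(
  deltas=[
    {"translation": [0, 0, 0.1], "rot": [0, 0, 0]},
    {"translation": [0, 0, 0.1], "rot": [0, 0, 0]},
    {"translation": [0, 0, 0.1], "rot": [0, 0, 0]},
  ],
)

```text
clock: 25.08
eef_pos: [465.2, -287.7, 233.2]
tcp_rot: [-3.141, 0.0, -0.16]
contact_force: [0.7, -0.3, -1.8]
opening: 0.32
```

Request:
step_arm(
  deltas=[
    {"translation": [0, 0, 0.1], "rot": [0, 0, 0]},
    {"translation": [0, 0, 0.1], "rot": [0, 0, 0]},
    {"translation": [0, 0, 0.1], "rot": [0, 0, 0]},
  ],
)

```text
clock: 25.45
eef_pos: [465.3, -287.8, 232.9]
tcp_rot: [-3.141, -0.0, -0.16]
contact_force: [-1.8, 1.7, 7.0]
opening: 0.322
```

Run:
```python
from ov import *
print(readout.sense()["contact_force"],readout.sense()["wrist_torque"])
ov("4",[(frame("side"),(335,155,50,55,10),"s")])
print(readout.sense()["contact_force"])
```

```text
[-1.84748074  1.73276007  7.01866355] [0.31386066 0.49005492 0.00362143]
[-1.64538809  1.23702142  6.95797306]
```

View pics/ov_s4.png

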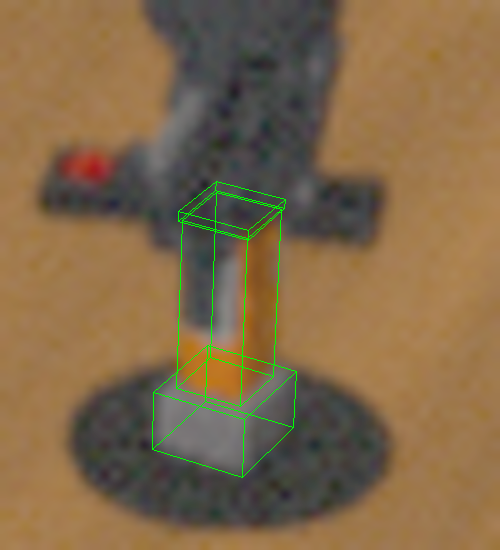

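Request:
step_arm(
  deltas=[
    {"translation": [0, 0, -0.03], "rot": [0, 0, 0]},
    {"translation": [0, 0, -0.03], "rot": [0, 0, 0]},
    {"translation": [0, 0, -0.03], "rot": [0, 0, 0]},
    {"translation": [0, 0, -0.03], "rot": [0, 0, 0]},
    {"translation": [0, 0, -0.03], "rot": [0, 0, 0]},
    {"translation": [0, 0, -0.03], "rot": [0, 0, 0]},
    {"translation": [0, 0, -0.03], "rot": [0, 0, 0]},
  ],
  grip=0,
)

```text
clock: 26.38
eef_pos: [465.2, -287.7, 232.5]
tcp_rot: [-3.141, 0.0, -0.16]
contact_force: [-0.3, 0.1, -0.3]
opening: 1.002
```

Request:
step_arm(
  deltas=[
    {"translation": [0, 0, -3], "rot": [0, 0, 0]},
    {"translation": [0, 0, -7], "rot": [0, 0, 0]},
    {"translation": [0, 0, -12], "rot": [0, 0, 0]},
    {"translation": [0, 0, -18], "rot": [0, 0, 0]},
    {"translation": [-10, 0, -22], "rot": [0, 0, 0]},
    {"translation": [-10, 5, -22], "rot": [0, 0, 0]},
    {"translation": [-10, 5, -22], "rot": [0, 0, 0]},
    {"translation": [-10, 5, -22], "rot": [0, 0, 0]},
  ],
)

```text
clock: 27.38
eef_pos: [358.3, -321.4, 452.6]
tcp_rot: [-3.141, -0.001, -0.162]
contact_force: [0.0, 0.2, 0.3]
opening: 1.002
```

Run:
```python
from h import *
s=readout.sense();print(s["eef_pos"],s["opening"],s["contact_force"],s["qvel"].round(3))
f=frame("top");g=frame("side")
cv2.imwrite("pics/tF.png",f["image"][:,:,::-1]);cv2.imwrite("pics/sF.png",g["image"][:,:,::-1])
crop(g["image"],190,130,430,260,3,"pics/sF2.png")
crop(f["image"],240,90,440,240,4,"pics/tF2.png")
```

```text
[ 358.27547519 -321.37159082  452.55100016] 1.0017364080719533 [0.03234445 0.21208742 0.29313601] [ 0.029  0.019  0.001  0.003 -0.002  0.005]
```

View pics/tF2.png

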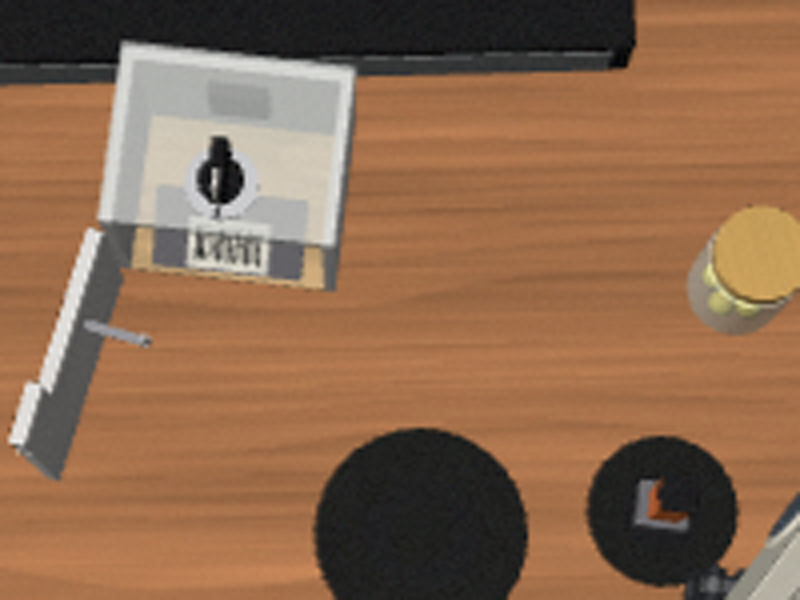

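View pics/sF2.png

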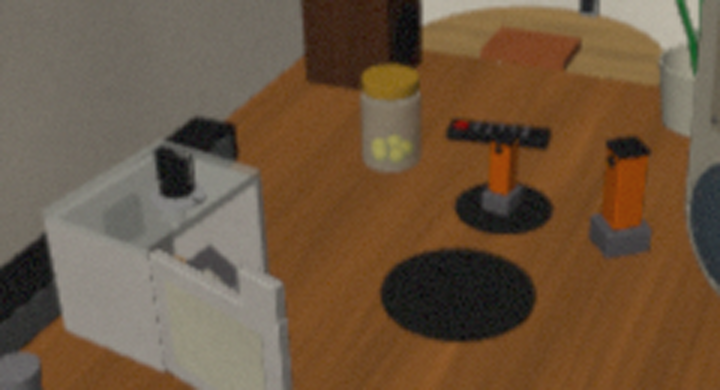

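```bash
python3 -c "
from rig import ticket; print(ticket.sign_off())"
```

```text
the job is handed in; nothing more can be done
None
```

The job is done and handed in at about 27.5 s of the 72 s; no verdict was reported.

- **Knob:** turned clockwise and left there. It measured about 1.53 rad in the top image, with the engraved lines meeting.
- **Face:** pushed open by its tab to about 1.7 rad. It was still open in the last pictures.
- **Scan:** the smaller scanner's window was held about 50 mm from the middle of the label, square to it, for just over 2 s. By the arm's readout it was about 2 mm and 0.003 rad off target. I saw no sign of the scanner touching the cubby.
- **Put back:** I lowered the scanner onto the small trivet until the tool read about 7 N upward, then released it. In the last pictures it stands upright, roughly 5 mm from the trivet's middle by the arm's readout. The jar, remote and larger scanner look unmoved; I did not check the vase, piggy bank or coaster in the final pictures.

One disagreement: in the camera overlays the held scanner's nose appeared about 3 mm off where I modelled it. The scanner touched the trivet at the same tool height as when I grasped it. I therefore took this as camera calibration error and did not correct for it.

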